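# Hang the module basket on the swinging drop hook

## Task

Pick up the module basket by its blue grip and bring the steel bar of its bail gently against the shank of the swinging yellow hook, above the hook's tip, pushing the hook back until it rests still against its stop. Keep it held back with the bar while you slide the bar down the shank and into the hook, then ease the hook back to plumb and let go, so that the basket hangs by its bar upright and almost still. Leave the other things on the bench where they are.

Things in the scene. Friction and masses are not known exactly. Their poses are not given: they have to be found in the camera images.
- pivot (a point): the hook's swing axis on the stand, 370 mm above the bench; fixed. x of this frame lies level in the hook's swing plane and points away from the robot, y to the post, z up. A rubber stop here halts the hook when its lower end swings to +x, at a lean between 0.12 and 0.28 rad: clamped differently each time and not measured, it has to be felt. It is firm: the push rises by some 2 to 4 N per mm at the bar
- stand: fixed aluminium stand; origin on the bench under the pivot, axes as the pivot's. Its 20 mm beam lies 35 to 55 mm behind the pivot (+x), centred 10 mm above it, and runs to a 20 mm post at x = 45, y = 200 mm on a 110 mm square foot. Two clevis plates and a pin (42 mm along y) hold the hook; nothing of the stand is more than 10 mm in front (-x) of the pivot
- hook: yellow J hook of 8 mm round steel, 0.15 kg, swinging freely about the pivot (period about 0.8 s, does not settle). Origin: the seat, where the centre of a hung 8 mm bar rests, 170 mm below the pivot when plumb; axes then as the pivot's, turning with the hook. A U of 12 mm radius (rod centre) about z = +4 mm joins the shank behind to the tip in front; throat 16 mm clear
- shank (a point): point on the centre line of the hook's straight shank, at x = +12, z = +50 mm in the hook's frame; the shank runs parallel to the hook's z from z = +4 to +145 mm, then bends to the pivot. A bar of 8 mm leaning on its front has its centre at x = +4 mm
- hook_tip (a point): end of the hook's upturned tip, x = -20, z = +22 mm in the hook's frame (rod centre; its round end tops out at z = +26 mm). The tip rises at x = -12 mm to z = +12 mm, then flares forward
- basket: black open basket 90 (x) by 104 (y) by 45 mm high holding green module cards (fixed in it), about 0.28 kg, standing on the bench. Origin: centre of its underside, z up; the blue grip is at its -x side. Two flat uprights at y = +-49 mm carry the bail bar. It balances upright when hung by the middle of the bar
- bar_mid (a point): middle of the straight steel bail bar, 8 mm in diameter, along the basket's y, 92 mm clear between the uprights, 115 mm above the underside, 6 mm to -x of the basket's centre
- grip_top (a point): middle of the top face of the blue upright grip plate, 125 mm above the underside, 120 mm to -x of the basket's centre; the plate is 14 mm thick (y) by 30 mm (x) and free for 80 mm downwards. Pinch its two y faces from above
- tray: black tray of upright green modules, 120 by 170 by 35 mm high, loose; leave alone (origin: centre of underside)
- bottle: white bottle with blue cap, 52 mm diameter, 110 mm high; leave alone (origin: centre of underside)
- jar: amber jar with grey lid, 56 mm diameter, 70 mm high; leave alone (origin: centre of underside)
- driver: green-handled screwdriver lying flat, 150 mm long; leave alone
Things that resemble listed ones, but are neither listed nor needed, are in the scene too. Of the things that look like the basket, the smallest one is meant.

How it is judged:
On the way, in this order (a step that is already met when the one before it is completed fails the run):
1. the basket's bar, above the hook's tip, presses the hook against its stop with over 1.5 N (a free hook gives 0.5 N at most), hook still (under 0.2 rad/s), for 0.3 s (angular speed of hook below 0.2 rad/s and contact force between basket and hook above 1.5 N and z of bar_mid in the frame of hook above 0.025 m), for 0.3 s.
2. with the hook still held back (leaning more than 0.09 rad) the bar is in the hook's seat for 0.2 s (x of bar_mid in the frame of hook between -0.007 and 0.007 m and z of bar_mid in the frame of hook between -0.004 and 0.004 m and y of bar_mid in the frame of hook between -0.02 and 0.02 m and angle between hook's own z axis and vertical above 0.09 rad), for 0.2 s.
At the end, for the whole second after the job is handed in: The bar's middle is in the hook's seat (within 7 mm fore and aft, 4 mm in height, 20 mm along the bar), the hook within 0.08 rad of plumb and slower than 0.6 rad/s, the basket upright within 0.2 rad and slower than 0.1 m/s, hanging free of the robot (x of bar_mid in the frame of hook between -0.007 and 0.007 m and z of bar_mid in the frame of hook between -0.004 and 0.004 m and y of bar_mid in the frame of hook between -0.02 and 0.02 m and angle between hook's own z axis and vertical below 0.08 rad and angular speed of hook below 0.6 rad/s and linear speed of basket below 0.1 m/s and angle between basket's own z axis and vertical below 0.2 rad); the robot touches nothing.
It fails at once if the hook is pressed or struck with more than 15 N (contact force between anything else and hook above 15 N).
It fails at once if the module tray is moved by more than 20 mm (distance of tray from where it was at the start of the episode above 0.02 m).
It fails at once if the white bottle is moved by more than 20 mm (distance of bottle from where it was at the start of the episode above 0.02 m).
It fails at once if the amber jar is moved by more than 20 mm (distance of jar from where it was at the start of the episode above 0.02 m).
It fails at once if the screwdriver is moved by more than 20 mm (distance of driver from where it was at the start of the episode above 0.02 m).
It also fails if it takes over 72 s, if anything falls off the work surface, if the arm or the gripper's body presses on something with over 40 N, if the wrist force passes 120 N, or if a joint passes its speed limit or range.

## Robot

A 6-joint arm with a two-finger parallel gripper is mounted at the origin on the work surface. World frame = base frame: x ahead of the robot, y to its left, z up, the work surface at z = 0. Lengths are in m, angles in rad, forces in N, time in s.
With the tool pointing down it reaches from about 0.25 to 0.85 m from the base axis. Payload 12.5 kg.
Tool frame: the origin (TCP) lies between the finger pads; the fingertips stand 14 mm ahead of it and the grasp point (between the pads) lies 5 mm behind it (r.nose_length is the distance from the TCP to the fingertips, in m); x points along the fingers, z is the direction in which the jaws open and shut, and the axes are right-handed (so a half turn about x gives the same grasp; the last joint's range is limited). The gripper opens to 93 mm and grips with 3 to 60 N. Pads are 15 mm wide; open, the fingers measure 128 mm over their backs; the gripper's body (75 mm by 188 mm) begins 65 mm behind the grasp point.
Start: joints at [1.045, 0.351, 1.652, -0, 1.139, -0.085], TCP at [0.235, 0.497, 0.213] pointing down, gripper open.
Joint ranges: [-2.75, 2.75], [-0.79, 2.1], [0.01, 2.65], [-1.57, 4.71], [0.07, 3.14], [-2.87, 2.87]. Speed limits (rad/s): [2.22, 2.22, 2.79, 3.14, 3.14, 3.14].

## Interface

Orientations are given as a rotation vector (axis times angle).
In Python, from station import r gives the robot as it stands. The module is installed in compiled form; this text tells all that it offers.
- The arm moves only by the tool carry_out, never from a script. Its argument "series" is a list of rows, each a list of 6 numbers: the shift along the tool's x, y, z in mm, then the turn, a rotation vector about the tool's x, y, z in rad. A call has 1 to 20 rows; each row shifts and turns the pose as measured when the row begins, along the tool's axes as they then stand; what a row does not reach is not made up. A row lasts 1/8 s, in which the tool goes at most 62.5 mm and 10.7 degrees, less where a joint would pass 70% of its speed; a pose out of reach is approached as far as the arm can. A call with a gripper value outside its range is refused whole. "jaw" is the opening, from 0 (shut) to 1 (fully open), set as the call begins (left out, the last holds). The fingers move at their own pace and stop on an object; the grip force is fixed at half the most. Time passes only in rows, so rows that do not move let the fingers close. It gives the time, the measured TCP pose, the force and the opening at its end, in the units of the state.
- r.sense(): the state, without advancing time (a new reading comes with each control period).
- r.camera(name): name is "scene" or "top" or "wrist"; returns a dict with "frame" (400x640x3 uint8, blue, green, red), "range_z" (400x640 float32, m along the optical axis (not along the pixel's ray), 0 where there is no reading), "fx", "fy", "cx", "cy" (pixels), "position" and "rotation" of the camera in the world. Camera axes: x right, y down, z forward; pixel columns grow to the right and rows downward; lengths in m; the calibration is good to about 2 mm. A picture is of the moment at which its call begins.
- r.job_done(): hands the job in, once; it reports no verdict.
The state is a dict: "clock": time; "q": joint angles; "dq": joint speeds; "tau": joint torques, N m; "tool_pos": TCP position; "tool_rot": TCP orientation; "ft_force": force on the tool from outside, world axes, zero at the start; "torque": the same for the moment, N m; "grip_width": finger opening in m.
Only numpy, scipy, OpenCV 4.12 (cv2) and the standard library are available. Lean on these libraries where they do the work, as an engineer would, in place of code of your own. Each camera call takes 0.05 s, during which the arm holds its last target.

## Working session

There is one attempt and no reset: what is moved stays moved. The work goes in short steps, Python scripts to look and compute and a tool call to move; the robot and the scene stay as the last step left them, time stands still between calls to the robot, and variables do not carry over. Pictures are saved under pics/ and viewed, and the job is handed in when it is done.

Besides the shell and the picture viewer there is one more tool, called after ">>>" as name(argument=value, ...), one argument or row to a line, values as JSON. carry_out: Moves the arm, as the interface text tells. Its arguments: {"type":"object","properties":{"series":{"type":"array"},"jaw":{"type":"number"}},"required":["series"]}

```bash
mkdir -p pics
cat > h.py <<'E'
from station import r
import numpy as np, cv2
from scipy.spatial.transform import Rotation as R
def cam(n):
    c=r.camera(n); c['R']=np.array(c['rotation']); 
    if c['R'].shape!=(3,3): c['R']=R.from_rotvec(c['R']).as_matrix() if c['R'].size==3 else R.from_quat(c['R']).as_matrix()
    c['p']=np.array(c['position']); return c
def ray(c,u,v):
    return c['R']@np.array([(u-c['cx'])/c['fx'],(v-c['cy'])/c['fy'],1.])
def onz(c,u,v,z):
    d=ray(c,u,v); return c['p']+d*(z-c['p'][2])/d[2]
def pt(c,u,v):
    return c['p']+ray(c,u,v)*c['range_z'][int(v),int(u)]
def cloud(c):
    v,u=np.mgrid[0:400,0:640]; z=c['range_z']
    P=np.stack([(u-c['cx'])/c['fx']*z,(v-c['cy'])/c['fy']*z,z],-1)@c['R'].T+c['p']
    P[z==0]=np.nan; return P
def proj(c,P):
    q=c['R'].T@(np.array(P)-c['p']); return c['fx']*q[0]/q[2]+c['cx'],c['fy']*q[1]/q[2]+c['cy']
E
python3 - <<'E'
from h import *
import pickle
for n in ['scene','top','wrist']:
    c=cam(n); print(n,c['p'],c['fx'],c['cx'],c['cy']); print(c['R'].round(3))
    cv2.imwrite(f'pics/a_{n}.png',c['frame']); pickle.dump(c,open(f'a_{n}.pkl','wb'))
s=r.sense(); print(s,r.nose_length)
E
```

```text
scene [1.25266774 0.16054171 1.44031378] 480.7065079963797 319.31822080222804 202.9707216080386
[[-0.227  0.828 -0.513]
 [ 0.974  0.186 -0.131]
 [-0.013 -0.529 -0.849]]
top [ 0.25176802 -0.04131458  1.62406202] 502.61052941222056 323.43180049923797 194.62378967185046
[[-0.012 -0.984  0.18 ]
 [-1.     0.01  -0.01 ]
 [ 0.008 -0.18  -0.984]]
wrist [0.16149185 0.53151351 0.38427688] 327.6054785102565 318.1823854232032 195.36088981561875
[[ 0.426  0.865  0.265]
 [ 0.905 -0.407 -0.126]
 [-0.001  0.293 -0.956]]
{'clock': 0.15, 'q': array([ 1.04540375e+00,  3.51093386e-01,  1.65223817e+00,  1.49767288e-05,
        1.13908045e+00, -8.46056716e-02]), 'dq': array([-0.00109544, -0.00149042, -0.00202828, -0.00043246, -0.00045156,
       -0.00151902]), 'tau': array([ 2.70762130e-04, -4.97461545e+01, -2.85345340e+01,  6.98377169e-02,
        2.45545217e-02, -9.19976696e-05]), 'tool_pos': array([0.23451025, 0.49722601, 0.21215034]), 'tool_rot': array([-0.87907787,  1.38681839,  0.87847619]), 'ft_force': array([ 0.58450544, -0.91899438, -0.39468576]), 'torque': array([-0.00157065,  0.0170352 ,  0.04228539]), 'grip_width': 0.0928626405504435} 0.014
```

View pics/a_scene.png

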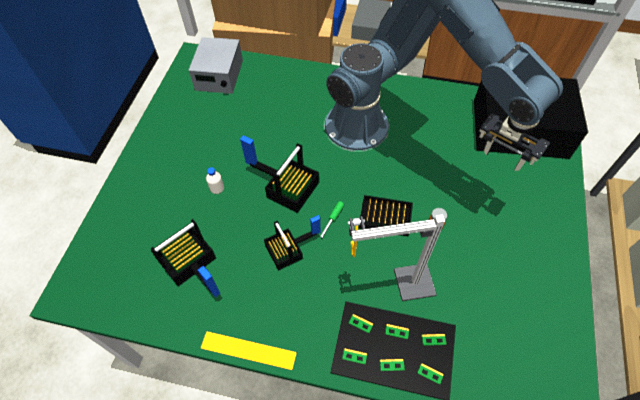

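View pics/a_top.png

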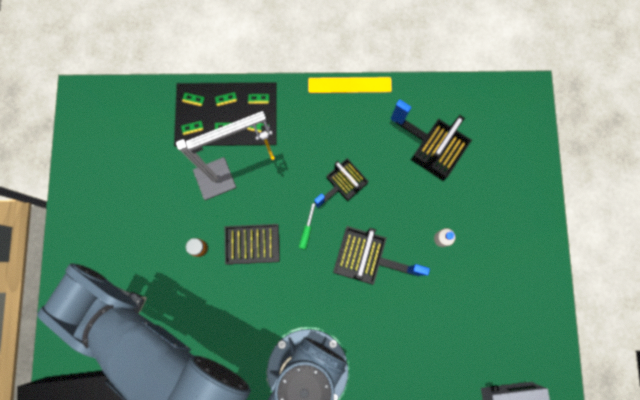

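View pics/a_wrist.png

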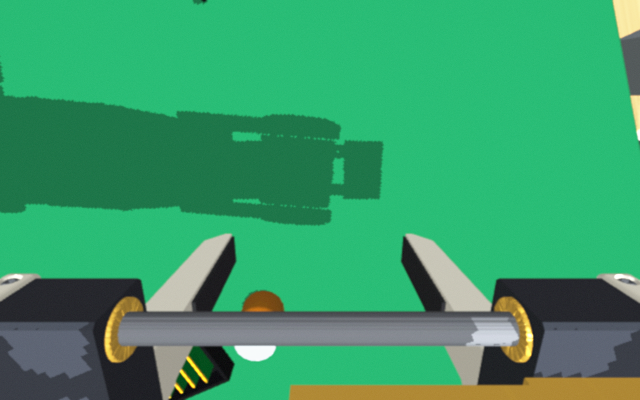

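The smallest basket is at scene (283,246) / top (348,180), with its grip at scene (316,225) / top (319,200). The lookalikes are at scene (293,185) with grip (249,150), and scene (183,253) with grip (208,281). I'll take a close crop to check, then measure.

```bash
cat > m1.py <<'E'
from h import *
import pickle
S=pickle.load(open('a_scene.pkl','rb'));T=pickle.load(open('a_top.pkl','rb'))
for n,c,(u0,v0,w,h) in [('s',S,(225,185,240,130)),('t',T,(160,70,240,140))]:
    f=c['frame'][v0:v0+h,u0:u0+w]; cv2.imwrite(f'pics/crop_{n}.png',cv2.resize(f,None,fx=3.3,fy=3.3,interpolation=cv2.INTER_CUBIC))
for n,c in (('S',S),('T',T)):
    P=cloud(c); hsv=cv2.cvtColor(c['frame'],cv2.COLOR_BGR2HSV)
    blue=((hsv[...,0]>100)&(hsv[...,0]<125)&(hsv[...,1]>150)&(hsv[...,2]>60)).astype(np.uint8)
    k,l,st,ce=cv2.connectedComponentsWithStats(blue)
    for i in range(1,k):
        if 25<st[i,4]<2000:
            Q=P[l==i]; Q=Q[~np.isnan(Q[:,0])]
            if len(Q)and Q[:,0].max()<1.2: print(n,'blue',ce[i].round(1),st[i,4],np.percentile(Q,[5,50,95],axis=0).round(3).tolist())
E
python3 m1.py
```

```text
S blue [338.1  14.9] 290 [[-1.408, -0.357, -0.561], [-1.274, -0.332, -0.473], [-1.203, -0.322, -0.439]]
S blue [248.5 149.8] 324 [[0.294, -0.351, 0.066], [0.306, -0.328, 0.135], [0.313, -0.311, 0.183]]
S blue [210.8 170.5] 46 [[0.353, -0.484, 0.03], [0.403, -0.436, 0.11], [0.411, -0.427, 0.116]]
S blue [315.  224.5] 156 [[0.51, -0.055, 0.041], [0.521, -0.042, 0.095], [0.53, -0.031, 0.128]]
S blue [208.4 280.3] 274 [[0.773, -0.321, 0.055], [0.797, -0.289, 0.148], [0.807, -0.279, 0.184]]
T blue [400.4 111.5] 288 [[0.77, -0.316, 0.059], [0.782, -0.298, 0.147], [0.799, -0.282, 0.184]]
T blue [319.4 199.8] 85 [[0.503, -0.055, 0.045], [0.513, -0.043, 0.121], [0.525, -0.033, 0.13]]
T blue [449.4 235.2] 31 [[0.393, -0.443, 0.108], [0.4, -0.435, 0.112], [0.407, -0.427, 0.117]]
T blue [418.3 269.7] 185 [[0.286, -0.351, 0.068], [0.296, -0.326, 0.177], [0.309, -0.31, 0.184]]
```

View pics/crop_s.png

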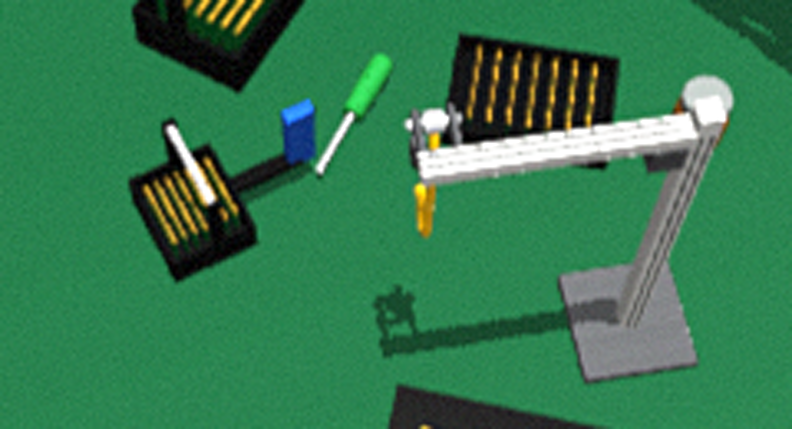

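View pics/crop_t.png

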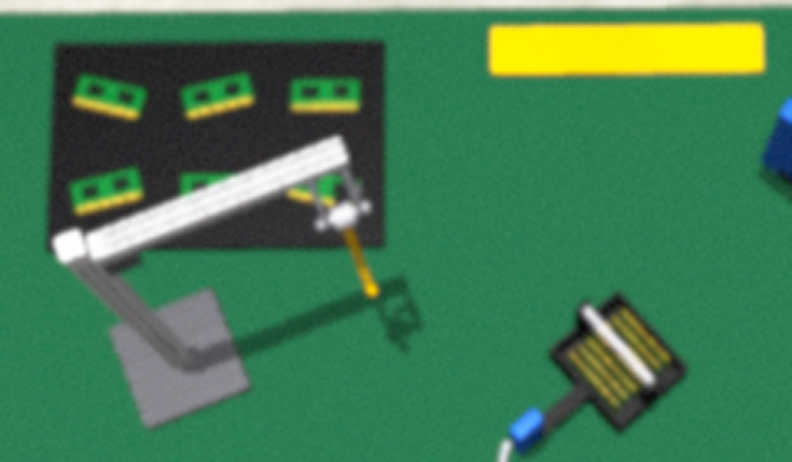

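```bash
cat > m2.py <<'E'
from h import *
import pickle
S=pickle.load(open('a_scene.pkl','rb'));T=pickle.load(open('a_top.pkl','rb'))
def rect(n,Q):
    (c,s,a)=cv2.minAreaRect(Q[:,:2].astype(np.float32)); print(n,len(Q),'c',np.round(c,4),'s',np.round(s,4),'a',round(a,2),'z',np.percentile(Q[:,2],[5,50,95]).round(4), 'mean',Q.mean(0).round(4))
for n,c in (('S',S),('T',T)):
    P=cloud(c).reshape(-1,3); P=P[~np.isnan(P[:,0])]
    b=P[(P[:,0]>.45)&(P[:,0]<.95)&(P[:,1]>-.02)&(P[:,1]<.5)&(P[:,2]>.3)&(P[:,2]<.45)]
    print(n,len(b)); bt=b[(b[:,2]>.385)&(b[:,2]<.396)]
    rect(n+' beamtop',bt)
    u,s,vt=np.linalg.svd(bt[:,:2]-bt[:,:2].mean(0)); print(vt[0], np.degrees(np.arctan2(vt[0][1],vt[0][0])))
    hsv=cv2.cvtColor(c['frame'],cv2.COLOR_BGR2HSV); Pc=cloud(c)
    m=(hsv[...,0]>18)&(hsv[...,0]<32)&(hsv[...,1]>150)&(Pc[...,2]>.15)&(Pc[...,2]<.4)
    print('hook px',np.argwhere(m).mean(0)); 
    Q=Pc[m]; o=np.argsort(Q[:,2]); print(Q[o][::max(1,len(o)//12)].round(3).tolist())
    # basket
    k=P[(P[:,0]>.48)&(P[:,0]<.75)&(P[:,1]>-.22)&(P[:,1]<.02)]
    bar=k[(k[:,2]>.085)&(k[:,2]<.125)]
    m=(Pc[...,0]>.53)&(Pc[...,0]<.75)&(Pc[...,1]>-.22)&(Pc[...,1]<0)&(Pc[...,2]>.08)&(Pc[...,2]<.14)&(hsv[...,2]>110)&(hsv[...,1]<60)
    if m.sum(): rect(n+' bar',Pc[m]); 
    q=Pc[m]; u,s,vt=np.linalg.svd(q[:,:2]-q[:,:2].mean(0)); print('bar dir',vt[0])
    g=(hsv[...,0]>100)&(hsv[...,0]<125)&(hsv[...,1]>120)&(Pc[...,2]>.118)&(abs(Pc[...,0]-.515)<.04)&(abs(Pc[...,1]+.04)<.04)
    rect(n+' griptop',Pc[g])
    rect(n+' rim', k[(k[:,2]>.035)&(k[:,2]<.055)])
E
python3 m2.py
```

```text
S 1335
S beamtop 696 c [0.6472 0.2037] s [0.0516 0.2312] a 13.38 z [0.3864 0.3908 0.3946] mean [0.6501 0.1973 0.3907]
[ 0.36229823 -0.93206223] -68.7585944963171
hook px [201.3        411.37857143]
[[-0.118, 0.457, 0.151], [0.636, 0.097, 0.197], [0.633, 0.098, 0.211], [0.655, 0.102, 0.217], [0.623, 0.09, 0.226], [0.655, 0.106, 0.244], [0.653, 0.108, 0.266], [0.656, 0.107, 0.295], [0.241, 0.557, 0.328], [0.249, 0.479, 0.331], [0.228, 0.527, 0.332], [0.25, 0.472, 0.335], [0.653, 0.103, 0.355]]
S bar 67 c [ 0.5912 -0.1293] s [0.0983 0.0083] a 41.55 z [0.1126 0.1197 0.1239] mean [ 0.5901 -0.1307  0.119 ]
bar dir [0.75349291 0.65745603]
S griptop 44 c [ 0.5173 -0.0426] s [0.0158 0.0284] a 36.28 z [0.1202 0.1251 0.1291] mean [ 0.5174 -0.0419  0.1253]
S rim 494 c [ 0.5655 -0.0996] s [0.1093 0.18  ] a 41.17 z [0.0365 0.0448 0.053 ] mean [ 0.5821 -0.1166  0.0447]
T 1188
T beamtop 660 c [0.6293 0.1972] s [0.06   0.2286] a 21.04 z [0.3864 0.3902 0.3947] mean [0.647  0.1969 0.3904]
[-0.37239484  0.9280744 ] 111.86338922477991
hook px [149.58181818 280.83636364]
[[0.643, -0.386, 0.152], [0.64, 0.097, 0.191], [0.633, 0.099, 0.196], [0.641, 0.099, 0.2], [0.643, 0.102, 0.203], [0.642, 0.1, 0.216], [0.62, 0.094, 0.223], [0.622, 0.091, 0.225], [0.644, 0.099, 0.232], [0.645, 0.1, 0.25], [0.644, 0.101, 0.264], [0.644, 0.1, 0.273], [0.646, 0.099, 0.285], [0.645, 0.1, 0.3]]
T bar 85 c [ 0.5905 -0.1294] s [0.0977 0.0102] a 40.32 z [0.1119 0.1194 0.1257] mean [ 0.5919 -0.1281  0.1191]
bar dir [-0.7617426  -0.64787978]
T griptop 48 c [ 0.5166 -0.0433] s [0.0148 0.0295] a 36.66 z [0.1197 0.1254 0.1309] mean [ 0.5158 -0.0435  0.1253]
T rim 460 c [ 0.5658 -0.1007] s [0.105 0.182] a 40.86 z [0.0363 0.0442 0.0519] mean [ 0.5838 -0.1227  0.0441]
```

```bash
cat > m3.py <<'E'
from h import *
import pickle
S=pickle.load(open('a_scene.pkl','rb'));T=pickle.load(open('a_top.pkl','rb'))
P=np.vstack([cloud(c).reshape(-1,3) for c in (S,T)]); P=P[~np.isnan(P[:,0])]
k=P[(P[:,0]>.25)&(P[:,0]<.8)&(P[:,1]>-.35)&(P[:,1]<.35)&(P[:,2]>.02)&(P[:,2]<.36)]
print('max z (cm), rows x, cols y from .34 to -.34 step .04')
for x in np.arange(.26,.80,.03):
    print('%.2f'%x,' '.join('%3d'%(100*q.max()) if len(q:=k[(abs(k[:,0]-x)<.015)&(abs(k[:,1]-y)<.02),2]) else '  .' for y in np.arange(.34,-.36,-.04)))
s=r.sense(); print(R.from_rotvec(s['tool_rot']).as_matrix().round(3))
E
python3 m3.py
python3 - <<'E'
from h import *
# swing burst
for i in range(14):
    c=cam('top'); P=cloud(c); hsv=cv2.cvtColor(c['frame'],cv2.COLOR_BGR2HSV)
    m=(hsv[...,0]>18)&(hsv[...,0]<32)&(hsv[...,1]>150)
    m[:120]=0;m[175:]=0;m[:,250:]&=True;m[:,:255]=0;m[:,300:]=0
    a=np.argwhere(m); bot=a[a[:,0]>a[:,0].max()-3].mean(0)
    p=onz(c,bot[1],bot[0],.2); print(round(r.sense()['clock'],2),bot.round(1),p.round(4), round(p[0]*.93+p[1]*.366,4))
E
```

```text
max z (cm), rows x, cols y from .34 to -.34 step .04
0.26   .   .   .   .   .   .   .   .   .   .   .   .  18  17   7   .   .   .
0.29   .   .   .   .   .   .   .   .   .   .   .   7  18  18   7   6  18  18
0.32   .   .   3   3   3   3   3   .   .   .   .   7  17  17   7   7  18  18
0.35   7   .   3   4   3   4   3   .   .   .   .   7   7  17   7   6   .   .
0.38   7   6   3   4   4   4   4   .   3   2   .   7   8  18   7   7   .   .
0.41   7   .   3   4   4   4   4   .   3   3   .   7   7  18  18   7   .   .
0.44   .   .   3   4   3   3   4   .   3   3   .   .   7   7   .   .   .   .
0.47   .   .   .   .   .   .   3   .   .   2   .   .   .   .   .   .   .   .
0.50   .   .   .   .   .   .   .   .   .  13  12   .   .   .   .   .   .   .
0.53   .   .   .   .   .   .   .   .   .  13  13   4   5   .   .   .   .   .
0.56   2   2   .   .   .   .   .   .   .   .   4   5  12  12   .   .   .   .
0.59   .  35   2   .   .   .   .   .   .   .   4  12  12   5   5   .   .   .
0.62   .  35  35   .   .   .  23   .   .   .   4  12  11   5   .   .   .   .
0.65   2   2   2   .   .   .  35   .   .   .  
[... 467 characters left out ...]
1.     0.    -0.001]]
0.2 [161.7 273.6] [0.6117 0.0886 0.2   ] 0.6013
0.25 [162.7 274.3] [0.6085 0.0865 0.2   ] 0.5975
0.3 [162.8 274.4] [0.6081 0.086  0.2   ] 0.5971
0.35 [162.7 274.3] [0.6085 0.0865 0.2   ] 0.5975
0.4 [161.9 273.6] [0.6109 0.0883 0.2   ] 0.6005
0.45 [160.7 273.3] [0.6145 0.0894 0.2   ] 0.6042
0.5 [159.  272.5] [0.6197 0.0917 0.2   ] 0.6099
0.55 [156.9 271.6] [0.626  0.0942 0.2   ] 0.6167
0.6 [155.8 271.5] [0.6293 0.0947 0.2   ] 0.6199
0.65 [154.  270.7] [0.6348 0.0971 0.2   ] 0.6259
0.7 [153.9 270.5] [0.6352 0.0976 0.2   ] 0.6264
0.75 [154.9 271.1] [0.6321 0.0958 0.2   ] 0.6229
0.8 [155.8 271.5] [0.6293 0.0947 0.2   ] 0.6199
0.85 [157.8 272.2] [0.6232 0.0927 0.2   ] 0.6135
```

>>> carry_out(
  series=[
    [0, -37, -28, 0, 0, 0],
    [0, -37, -28, 0, 0, 0],
    [0, -37, -28, 0, 0, 0],
    [0, -37, -28, 0, 0, 0],
    [0, -37, -28, 0, 0, 0],
    [0, -37, -28, 0, 0, 0],
    [0, -37, -28, 0, 0, 0],
    [0, -37, -28, 0, 0, 0],
    [0, -37, -28, 0, 0, 0],
    [0, -37, -28, 0, 0, 0],
    [0, 0, 0, 0.14, 0, 0],
    [0, 0, 0, 0.14, 0, 0],
    [0, 0, 0, 0.139, 0, 0],
  ],
  jaw=1,
)

```text
clock: 2.48
tool_pos: [0.4573, 0.0728, 0.2136]
tool_rot: [-0.547, 1.496, 0.547]
ft_force: [-0.4, 0.5, 0.3]
grip_width: 0.0933
```

Run:
```python
from h import *
s=r.sense(); M=R.from_rotvec(s['tool_rot']).as_matrix(); print(s['clock'],s['tool_pos'],M.round(3),s['q'].round(2),s['ft_force'])
print('delta to grip in tool',M.T@(np.array([.517,-.043,.212])-s['tool_pos']), 'yaw y',np.degrees(np.arctan2(M[1,1],M[0,1])))
c=cam('wrist'); cv2.imwrite('pics/w1.png',c['frame'])
import pickle; pickle.dump(c,open('w1.pkl','wb'))
P=cloud(c);hsv=cv2.cvtColor(c['frame'],cv2.COLOR_BGR2HSV)
g=(hsv[...,0]>100)&(hsv[...,0]<125)&(hsv[...,1]>120)&(P[...,2]<.2)
print(g.sum(), np.argwhere(g).min(0),np.argwhere(g).max(0))
t=g&(P[...,2]>.121)
Q=P[t]; print(len(Q),Q[:,2].mean(),cv2.minAreaRect(Q[:,:2].astype(np.float32)))
```

```text
2.475 [0.45729515 0.07284839 0.21358637] [[ 0.005 -0.644  0.765]
 [ 0.002  0.765  0.644]
 [-1.    -0.002  0.005]] [ 0.06  0.19  1.87  0.    1.08 -0.64] [-0.3614962   0.4502718   0.26675463]
delta to grip in tool [ 0.00165098 -0.12708165 -0.02890613] yaw y 130.07606462578414
744 [19 41] [310 418]
29 0.12264257134108915 ((0.5082921981811523, -0.030996184796094894), (0.012160195037722588, 0.0019994345493614674), 36.344486236572266)
```

View pics/w1.png

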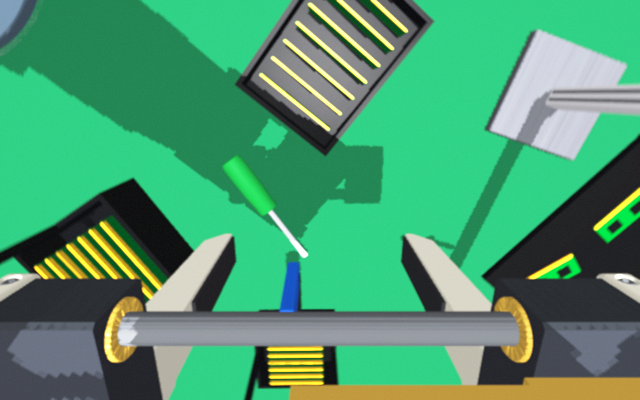

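The wrist view shows the small basket's grip at (291,285) between the fingers, with the driver tip at (303,255) beside it at bench level. I'll move over the grip.

>>> carry_out(
  series=[
    [0, -42, -10, 0, 0, 0],
    [0, -42, -10, 0, 0, 0],
    [0, -36, -8, 0, 0, 0],
    [0, -4, 0, 0.01, 0, 0],
    [0, 0, 0, 0, 0, 0],
  ],
)

```text
clock: 3.15
tool_pos: [0.5166, -0.0426, 0.2139]
tool_rot: [-0.542, 1.496, 0.543]
ft_force: [0.2, 0.4, -0.9]
grip_width: 0.0933
```

Run:
```python
from h import *
s=r.sense(); M=R.from_rotvec(s['tool_rot']).as_matrix(); print(s['clock'],s['tool_pos'],M.round(3))
print('delta to grip in tool',M.T@(np.array([.517,-.043,.093])-s['tool_pos']), 'yaw y',np.degrees(np.arctan2(M[1,1],M[0,1])))
c=cam('wrist'); cv2.imwrite('pics/w2.png',c['frame'])
P=cloud(c);hsv=cv2.cvtColor(c['frame'],cv2.COLOR_BGR2HSV)
g=(hsv[...,0]>100)&(hsv[...,0]<125)&(hsv[...,1]>120)&(P[...,2]<.2)
a=np.argwhere(g);print(g.sum(), a.min(0),a.max(0)) if len(a) else 0
c=cam('scene'); cv2.imwrite('pics/s2.png',c['frame'])
c=cam('top'); cv2.imwrite('pics/t2.png',c['frame'])
```

```text
3.15 [ 0.51660391 -0.04257549  0.21385   ] [[ 0.005 -0.64   0.769]
 [ 0.002  0.769  0.64 ]
 [-1.    -0.002  0.005]]
delta to grip in tool [ 0.12084921 -0.00038329 -0.00061767] yaw y 129.75788740631458
1112 [101   0] [260 326]
```

View pics/w2.png

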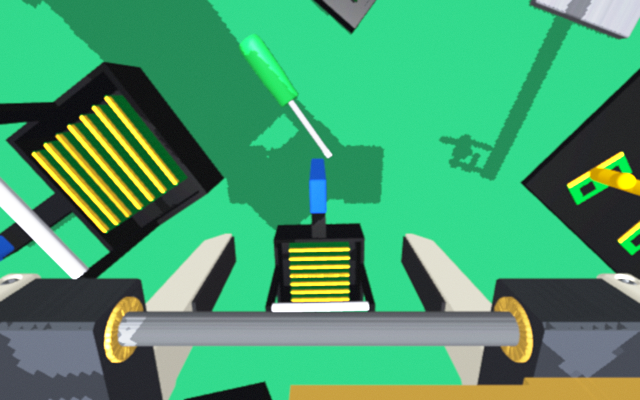

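View pics/s2.png

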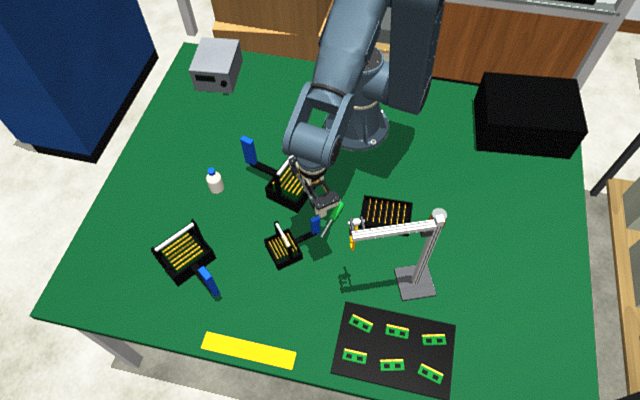

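Run:
```python
from h import *
s=r.sense(); M=R.from_rotvec(s['tool_rot']).as_matrix(); c=cam('wrist')
p=s['tool_pos']
print('tcp px',proj(c,p),'point below tcp at z .125',proj(c,[p[0],p[1],.125]),'z0',proj(c,[p[0],p[1],0]))
P=cloud(c);hsv=cv2.cvtColor(c['frame'],cv2.COLOR_BGR2HSV)
g=(hsv[...,0]>100)&(hsv[...,0]<125)&(hsv[...,1]>120)&(P[...,2]<.2)
g[:,:280]=0;g[:,360:]=0
a=np.argwhere(g);print(a.min(0),a.max(0))
Q=P[g]; print(np.percentile(Q,[2,50,98],axis=0))
for v in range(150,225,6):
    row=np.where(g[v])[0]
    if len(row): print(v,row.min(),row.max(),P[v,int(row.mean())].round(4))
```

```text
tcp px (np.float64(317.31245693022095), np.float64(241.68417859543945)) point below tcp at z .125 (np.float64(317.01539357684527), np.float64(195.75448592083833)) z0 (np.float64(316.8154747708503), np.float64(164.8445496567951))
[159 309] [286 350]
[[ 5.03709842e-01 -7.88222811e-02  3.53679871e-04]
 [ 5.12953372e-01 -3.71080281e-02  1.24190412e-01]
 [ 5.40215398e-01 -2.78343047e-02  1.26276062e-01]]
162 311 323 [ 0.5078 -0.0314  0.0511]
168 311 323 [ 0.5078 -0.0315  0.0797]
174 310 324 [ 0.5079 -0.0316  0.1037]
180 309 325 [ 0.5078 -0.0316  0.125 ]
186 309 325 [ 0.5111 -0.0356  0.1247]
192 309 325 [ 0.5143 -0.0395  0.1253]
198 309 325 [ 0.518  -0.0438  0.1238]
204 309 325 [ 0.5214 -0.0479  0.124 ]
210 310 325 [ 0.5245 -0.0517  0.1251]
```

Run:
```python
from h import *
c=cam('scene'); print(c['p'])
f=c['frame'][180:290,240:400]; cv2.imwrite('pics/s3.png',cv2.resize(f,None,fx=5,fy=5,interpolation=cv2.INTER_CUBIC))
P=cloud(c);hsv=cv2.cvtColor(c['frame'],cv2.COLOR_BGR2HSV)
s=r.sense();print('tcp px',proj(c,s['tool_pos']))
```

```text
[1.25266774 0.16054171 1.44031378]
tcp px (np.float64(314.5129424530052), np.float64(203.40251305283647))
```

View pics/s3.png

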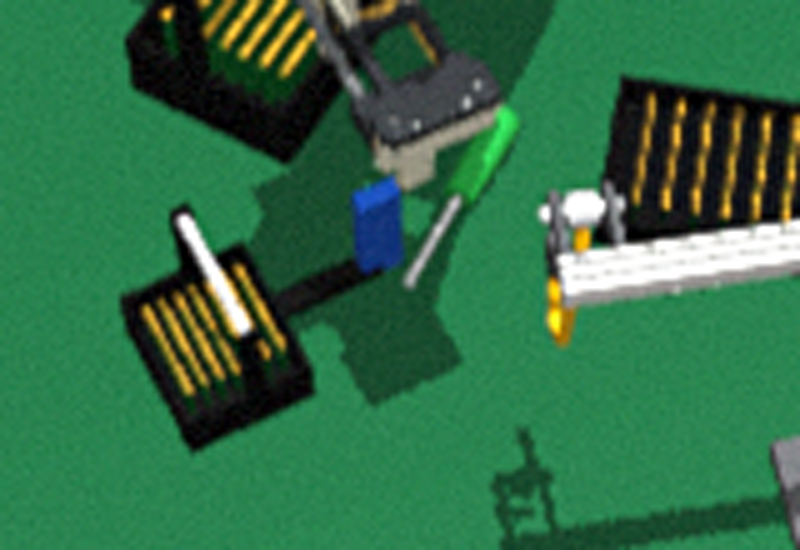

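The grip is centred under the TCP, with its top at z = 0.125 in all three cameras. I'll descend and pinch it.

>>> carry_out(
  series=[
    [40, 0, 0, 0, 0, 0],
    [40, 0, 0, 0, 0, 0],
    [28, 0, 0, 0, 0, 0],
    [12, 0, 0, 0, 0, 0],
    [0, 0, 0, 0, 0, 0],
  ],
)

```text
clock: 4.03
tool_pos: [0.5181, -0.0398, 0.0928]
tool_rot: [-0.547, 1.491, 0.544]
ft_force: [0.5, -0.1, -0.4]
grip_width: 0.0929
```

>>> carry_out(
  series=[
    [0, 0, 0, 0, 0, 0],
    [0, 0, 0, 0, 0, 0],
    [0, 0, 0, 0, 0, 0],
    [0, 0, 0, 0, 0, 0],
    [0, 0, 0, 0, 0, 0],
    [0, 0, 0, 0, 0, 0],
  ],
  jaw=0,
)

```text
clock: 4.78
tool_pos: [0.5197, -0.0399, 0.0958]
tool_rot: [-0.549, 1.487, 0.542]
ft_force: [-0.3, -0.8, -0.0]
grip_width: 0.0373
```

>>> carry_out(
  series=[
    [0.5, 0, 0, 0, 0, 0],
    [0.5, 0, 0, 0, 0, 0],
    [0, 0, 0, 0, 0, 0],
    [0, 0, 0, 0, 0, 0],
    [0, 0, 0, 0, 0, 0],
    [0, 0, 0, 0, 0, 0],
  ],
)

```text
clock: 5.52
tool_pos: [0.5191, -0.0401, 0.0947]
tool_rot: [-0.549, 1.489, 0.543]
ft_force: [-1.5, -1.0, 1.2]
grip_width: 0.0136
```

Run:
```python
from h import *
s=r.sense(); M=R.from_rotvec(s['tool_rot']).as_matrix(); print(s['clock'],s['tool_pos'],M.round(3),s['ft_force'],s['grip_width'])
```

```text
5.525 [ 0.51914975 -0.04008629  0.09469176] [[ 0.013 -0.643  0.766]
 [ 0.001  0.766  0.643]
 [-1.    -0.008  0.01 ]] [-1.46899458 -1.01566029  1.20940428] 0.013566924330982784
```

>>> carry_out(
  series=[
    [-10, 0, 0, 0, 0, 0],
    [-20, 0, 0, 0, 0, 0],
    [-30, 0, 0, 0, 0, 0],
    [-30, 0, 0, 0, 0, 0],
    [-20, 0, 0, 0, 0, 0],
    [-10, 0, 0, 0, 0, 0],
    [0, 0, 0, 0, 0, 0],
    [0, 0, 0, 0, 0, 0],
  ],
)

```text
clock: 6.52
tool_pos: [0.5158, -0.039, 0.2183]
tool_rot: [-0.546, 1.492, 0.546]
ft_force: [0.7, 0.8, -3.2]
grip_width: 0.0136
```

```bash
cat > bar.py <<'E'
from h import *
def bars(c,s=None):
    s=s or r.sense(); M=R.from_rotvec(s['tool_rot']).as_matrix(); p=s['tool_pos']
    P=cloud(c); hsv=cv2.cvtColor(c['frame'],cv2.COLOR_BGR2HSV)
    L=(P-p)@M
    # expected bar mid in tool: (-.02,-.115,0)
    m=(hsv[...,2]>120)&(hsv[...,1]<70)&(abs(L[...,0]+.02)<.04)&(abs(L[...,1]+.115)<.03)&(abs(L[...,2])<.055)
    return m,P,L,s,M
if __name__=='__main__':
    s=r.sense(); M=R.from_rotvec(s['tool_rot']).as_matrix(); print(s['clock'],s['tool_pos'].round(4),M.round(3).tolist(),s['ft_force'],s['torque'],s['grip_width'])
    for n in ('top','scene','wrist'):
        c=cam(n); m,P,L,_,_=bars(c,s)
        Q=L[m]; W=P[m]
        if m.sum()>10:
            rr=cv2.minAreaRect(Q[:,1:].astype(np.float32)); u,sv,vt=np.linalg.svd(W-W.mean(0),full_matrices=False)
            print(n,m.sum(),'tool mean',Q.mean(0).round(4),'rect',np.round(rr[0],4),np.round(rr[1],4),'world',W.mean(0).round(4),'ztop',np.percentile(W[:,2],[10,50,90]).round(4),'dir',vt[0].round(3))
        cv2.imwrite(f'pics/b_{n}_{s["clock"]:.1f}.png',c['frame']); print(np.argwhere(m).mean(0))
E
python3 bar.py
```

```text
6.525 [ 0.5158 -0.039   0.2183] [[0.008, -0.643, 0.766], [0.003, 0.766, 0.643], [-1.0, -0.003, 0.009]] [ 0.66924427  0.84332277 -3.24545489] [0.15314109 0.22399712 0.02621816] 0.013583187118965981
top 40 tool mean [ 0.012  -0.1074 -0.0253] rect [-0.1078 -0.0069] [0.009  0.0817] world [ 0.5656 -0.1375  0.2064] ztop [0.2023 0.2062 0.2106] dir [-0.762 -0.647 -0.035]
[175.85 351.6 ]
scene 70 tool mean [ 0.0109 -0.1076  0.0006] rect [-0.1065  0.0008] [0.0085 0.0945] world [ 0.5856 -0.1209  0.2077] ztop [0.2034 0.2077 0.2115] dir [0.764 0.645 0.019]
[218.95714286 283.34285714]
wrist 625 tool mean [ 0.0136 -0.106   0.0008] rect [-0.1069  0.0008] [0.0077 0.0348] world [ 0.5847 -0.1196  0.2049] ztop [0.202  0.2054 0.2069] dir [0.765 0.644 0.008]
[370.0288 318.5056]
```

View images.

```bash
python3 bar.py | cut -c1-330
```

```text
6.675 [ 0.5159 -0.0391  0.2183] [[0.008, -0.643, 0.766], [0.003, 0.766, 0.643], [-1.0, -0.003, 0.009]] [-0.32930075 -0.53993584 -3.33497204] [ 0.15570494  0.20253525 -0.03498073] 0.014335009361238616
top 40 tool mean [ 0.0115 -0.1072 -0.0254] rect [-0.1069 -0.007 ] [0.0812 0.0097] world [ 0.5655 -0.1375  0.2069] ztop [0.2043 0.2066 0.212 ] dir [-0.765 -0.644 -0.014]
[175.85 351.6 ]
scene 70 tool mean [ 0.0104 -0.1076  0.0005] rect [-0.107   0.0002] [0.0078 0.0935] world [ 0.5856 -0.1211  0.2082] ztop [0.2042 0.2083 0.2119] dir [0.763 0.646 0.032]
[218.85714286 283.27142857]
wrist 628 tool mean [ 0.0133 -0.106   0.0009] rect [-0.107   0.0009] [0.008  0.0347] world [ 0.5849 -0.1197  0.2053] ztop [0.2022 0.2059 0.2074] dir [0.766 0.643 0.007]
[370.03503185 318.5       ]
```

View pics/b_scene_6.5.png

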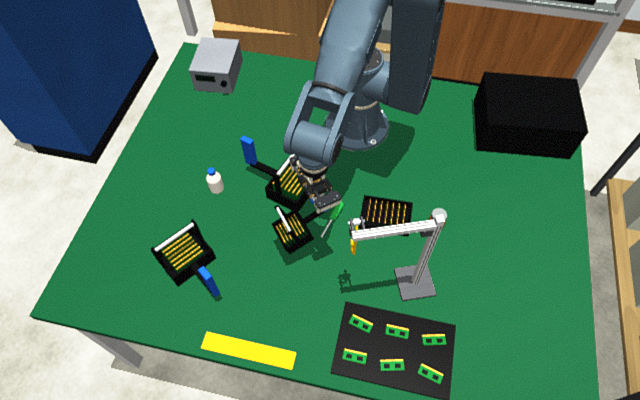

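View pics/b_wrist_6.5.png

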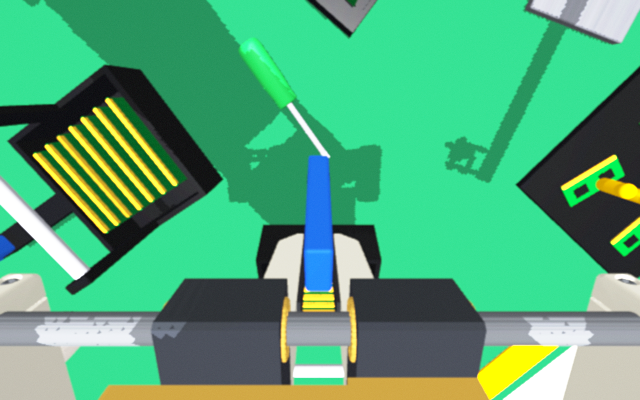

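The bar is held but pitched nose-down by about 0.3 rad, and it is stable now. I'll back off, raise a little, then yaw to the stand's heading before levelling.

>>> carry_out(
  series=[
    [-6, 10, -3, 0, 0, 0],
    [-8, 20, -6, 0, 0, 0],
    [-9, 25, -8, 0, 0, 0],
    [-9, 25, -8, 0, 0, 0],
    [-6, 12, -4, 0, 0, 0],
    [-2, 5, -2, -0.04, 0, 0],
    [0, 0, 0, -0.08, 0, 0],
    [0, 0, 0, -0.12, 0, 0],
    [0, 0, 0, -0.14, 0, 0],
    [0, 0, 0, -0.14, 0, 0],
    [0, 0, 0, -0.14, 0, 0],
    [0, 0, 0, -0.14, 0, 0],
    [0, 0, 0, -0.14, 0, 0],
    [0, 0, 0, -0.12, 0, 0],
    [0, 0, 0, -0.08, 0, 0],
    [0, 0, 0, -0.04, 0, 0],
    [0, 0, 0, 0, 0, 0],
  ],
)

```text
clock: 8.95
tool_pos: [0.4278, 0.015, 0.259]
tool_rot: [-1.477, 1.008, 1.467]
ft_force: [0.3, -0.2, -3.8]
grip_width: 0.0136
```

```bash
python3 bar.py | cut -c1-330
```

```text
8.95 [0.4278 0.015  0.259 ] [[0.008, -0.934, -0.358], [0.001, -0.358, 0.934], [-1.0, -0.008, -0.002]] [ 0.28334674 -0.15913705 -3.80734646] [ 0.00348527  0.22167954 -0.03342446] 0.013621225919556484
top 36 tool mean [ 0.0125 -0.1054 -0.0316] rect [-0.1044 -0.0296] [0.0375 0.009 ] world [0.5376 0.0232 0.2473] ztop [0.2441 0.2473 0.2504] dir [-0.319  0.948 -0.003]
[183.05555556 295.27777778]
scene 88 tool mean [ 0.0125 -0.1068 -0.0023] rect [-0.1055 -0.0027] [0.0918 0.0121] world [0.5284 0.051  0.2474] ztop [0.2441 0.2476 0.2513] dir [ 0.359 -0.933  0.008]
[206.69318182 344.47727273]
wrist 574 tool mean [ 0.0144 -0.1049 -0.0009] rect [-0.1056 -0.0009] [0.0079 0.034 ] world [0.5261 0.0517 0.2454] ztop [0.2428 0.2459 0.2472] dir [-0.355  0.935 -0.003]
[368.5087108  318.51393728]
```

>>> carry_out(
  series=[
    [0, 0, 0, 0, 0, -0.05],
    [0, 0, 0, 0, 0, -0.09],
    [0, 0, 0, 0, 0, -0.09],
    [0, 0, 0, 0, 0, -0.06],
    [0, 0, 0, 0, 0, -0.03],
    [0, 0, 0, 0, 0, 0],
  ],
)

```text
clock: 9.85
tool_pos: [0.4277, 0.0148, 0.2589]
tool_rot: [-1.557, 0.726, 1.228]
ft_force: [0.0, 0.5, -3.0]
grip_width: 0.0138
```

```bash
cat > lev.py <<'E'
from h import *
import sys
s=r.sense(); M=R.from_rotvec(s['tool_rot']).as_matrix(); p=s['tool_pos']
print(round(s['clock'],3),p.round(4),M.round(3).tolist(),s['ft_force'].round(2),s['torque'].round(3))
xh=np.array([-M[0,1],-M[1,1]]); xh/=np.linalg.norm(xh); yh=np.array([-xh[1],xh[0]])
print('yaw',np.degrees(np.arctan2(xh[1],xh[0])))
for n in ('top','scene','wrist'):
    c=cam(n); P=cloud(c); hsv=cv2.cvtColor(c['frame'],cv2.COLOR_BGR2HSV)
    d=P[...,:2]-p[:2]; X=d@xh; Y=d@yh; Z=P[...,2]-p[2]
    white=(hsv[...,2]>120)&(hsv[...,1]<70)
    m=white&(abs(X-.113)<.02)&(abs(Y)<.055)&(abs(Z)<.045)
    if m.sum()>10: print(n,'bar top',m.sum(),'X',np.median(X[m]).round(4),'Y',np.percentile(Y[m],[1,99]).round(4),'Z',np.percentile(Z[m],[10,50,90]).round(4),'wz',(np.median(Z[m])+p[2]).round(4))
    k=(X>.06)&(X<.175)&(abs(Y)<.06)&(Z<-.03)&(Z>-.13)&~np.isnan(X)&(hsv[...,1]>60)
    k&=((hsv[...,0]>18)&(hsv[...,0]<32)) # yellow card tops
    if k.sum()>15:
        A=np.c_[X[k],Y[k],np.ones(k.sum())]
        co,*_=np.linalg.lstsq(A,Z[k],rcond=None); res=Z[k]-A@co
        g=abs(res)<.006; co,*_=np.linalg.lstsq(A[g],Z[k][g],rcond=None)
        print(n,'cards',k.sum(),'slopes x,y',co[:2].round(3),'z at X=.114',(co[0]*.114+co[2]).round(4))
    cv2.imwrite(f'pics/l_{n}_{s["clock"]:.1f}.png',c['frame'])
E
python3 lev.py
```

```text
9.85 [0.4277 0.0148 0.2589] [[0.309, -0.882, -0.355], [0.115, -0.336, 0.935], [-0.944, -0.329, -0.002]] [ 0.02  0.49 -3.04] [-0.179  0.565  0.002]
yaw 20.838806226249613
top bar top 99 X 0.1037 Y [-0.0469  0.0444] Z [0.0071 0.0109 0.0147] wz 0.2698
top cards 393 slopes x,y [-0.139  0.   ] z at X=.114 -0.0704
scene bar top 89 X 0.1056 Y [-0.0479  0.0431] Z [0.0053 0.0095 0.0127] wz 0.2684
scene cards 233 slopes x,y [-0.062 -0.037] z at X=.114 -0.0652
wrist bar top 263 X 0.1032 Y [-0.0169  0.0151] Z [0.0054 0.0065 0.0072] wz 0.2654
wrist cards 186 slopes x,y [-0.334 -0.001] z at X=.114 -0.0624
```

```bash
python3 lev.py
```

```text
10.0 [0.4281 0.015  0.259 ] [[0.308, -0.882, -0.356], [0.115, -0.336, 0.935], [-0.944, -0.329, -0.002]] [-0.09 -0.64 -3.24] [-0.141  0.651 -0.022]
yaw 20.874388683042692
top bar top 101 X 0.1024 Y [-0.0467  0.0453] Z [0.0008 0.0049 0.0093] wz 0.2639
top cards 406 slopes x,y [-0.14  -0.066] z at X=.114 -0.0753
scene bar top 88 X 0.1043 Y [-0.0474  0.0444] Z [0.0005 0.0043 0.0083] wz 0.2632
scene cards 197 slopes x,y [-0.186  0.001] z at X=.114 -0.0715
wrist bar top 44 X 0.104 Y [-0.0167  0.015 ] Z [0.0034 0.0039 0.0042] wz 0.2628
wrist cards 73 slopes x,y [-0.533 -0.014] z at X=.114 -0.0623
```

View pics/l_wrist_9.8.png

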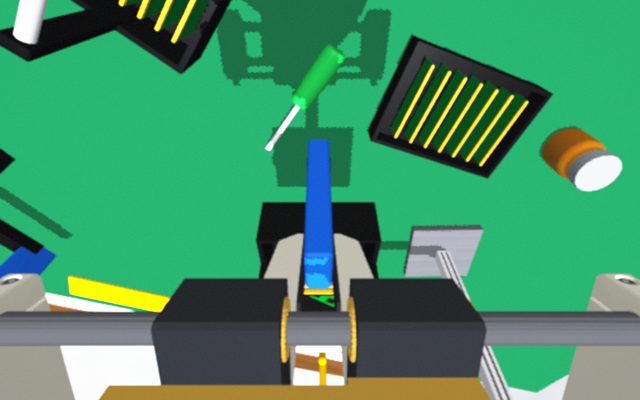

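View pics/l_scene_9.8.png

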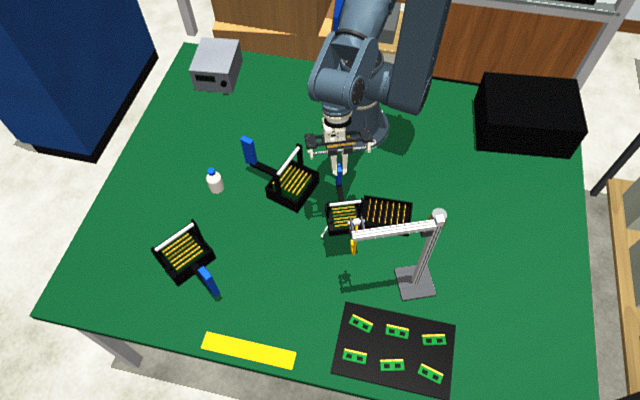

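The bar is creeping. The pinch cannot hold the levelled basket's moment, so it slips back until its centre of mass comes closer (about 0.33 rad nose-down). I'll let it settle, hook the bar with the basket tilted, and level it about the seat afterwards.

>>> carry_out(
  series=[
    [0, 0, 0, 0, 0, 0],
    [0, 0, 0, 0, 0, 0],
    [0, 0, 0, 0, 0, 0],
    [0, 0, 0, 0, 0, 0],
  ],
)

```text
clock: 10.65
tool_pos: [0.4282, 0.0152, 0.2588]
tool_rot: [-1.557, 0.725, 1.229]
ft_force: [-0.5, 0.2, -3.6]
grip_width: 0.0135
```

```bash
python3 lev.py; python3 lev.py | grep -v cards
```

```text
10.65 [0.4282 0.0152 0.2588] [[0.308, -0.882, -0.356], [0.115, -0.337, 0.935], [-0.944, -0.329, -0.002]] [-0.5   0.21 -3.62] [-0.174  0.624  0.03 ]
yaw 20.89492261722124
top bar top 99 X 0.1018 Y [-0.0478  0.0452] Z [0.0001 0.0037 0.0072] wz 0.2625
top cards 450 slopes x,y [-0.172  0.064] z at X=.114 -0.078
scene bar top 89 X 0.1041 Y [-0.0478  0.0442] Z [0.0006 0.0042 0.0076] wz 0.263
scene cards 194 slopes x,y [-0.205 -0.035] z at X=.114 -0.0723
wrist bar top 44 X 0.1039 Y [-0.0168  0.015 ] Z [0.0035 0.0039 0.0043] wz 0.2628
wrist cards 74 slopes x,y [-0.541 -0.009] z at X=.114 -0.062
10.8 [0.4282 0.0152 0.2588] [[0.308, -0.882, -0.356], [0.115, -0.337, 0.934], [-0.944, -0.329, -0.002]] [-0.04 -0.44 -3.6 ] [-0.143  0.623  0.011]
yaw 20.89622247647126
top bar top 99 X 0.1021 Y [-0.0477  0.0452] Z [0.0002 0.004  0.0074] wz 0.2629
scene bar top 88 X 0.1041 Y [-0.0476  0.0441] Z [0.0008 0.0038 0.0082] wz 0.2627
wrist bar top 44 X 0.1039 Y [-0.0168  0.0149] Z [0.0035 0.0039 0.0045] wz 0.2627
```

The grip has settled (bar axis 104 mm ahead of the TCP and level with it, tilt about 0.19). I'll go gently to stand-off in front of the hook at bar height 0.242.

>>> carry_out(
  series=[
    [1.4, -2.5, 0, 0, 0, 0],
    [2.8, -5, 0, 0, 0, 0],
    [4.6, -8.2, 0, 0, 0, 0],
    [4.6, -8.2, 0, 0, 0, 0],
    [4.6, -8.2, 0, 0, 0, 0],
    [4.6, -8.2, 0, 0, 0, 0],
    [4.6, -8.2, 0, 0, 0, 0],
    [4.6, -8.2, 0, 0, 0, 0],
    [4.6, -8.2, 0, 0, 0, 0],
    [3.2, -5.6, 0, 0, 0, 0],
    [1.8, -3.2, 0, 0, 0, 0],
    [0.8, -1.5, 0, 0, 0, 0],
    [0, 0, 0, 0, 0, 0],
  ],
)

```text
clock: 12.58
tool_pos: [0.5135, 0.0478, 0.2422]
tool_rot: [-1.557, 0.725, 1.23]
ft_force: [0.2, -0.4, -3.8]
grip_width: 0.0138
```

```bash
python3 lev.py
python3 - <<'E'
from h import *
import pickle
for n in ('top','scene','wrist'):
    c=cam(n); pickle.dump(c,open(f'c_{n}.pkl','wb'))
    u,v=proj(c,[.6,.07,.25]); u=int(u);v=int(v); f=c['frame'][max(0,v-60):v+60,max(0,u-80):u+80]
    cv2.imwrite(f'pics/c_{n}.png',cv2.resize(f,None,fx=4.5,fy=4.5,interpolation=cv2.INTER_CUBIC)); print(n,u-80,v-60)
E
```

```text
12.575 [0.5135 0.0478 0.2422] [[0.307, -0.882, -0.356], [0.115, -0.337, 0.934], [-0.945, -0.328, -0.002]] [ 0.17 -0.41 -3.75] [-0.217  0.648 -0.018]
yaw 20.89878177111297
top bar top 98 X 0.102 Y [-0.0474  0.0463] Z [0.0003 0.0039 0.0077] wz 0.2461
top cards 426 slopes x,y [-0.078 -0.046] z at X=.114 -0.0744
scene bar top 43 X 0.1039 Y [-0.0472 -0.0041] Z [0.0007 0.0047 0.0084] wz 0.2469
scene cards 194 slopes x,y [ 0.008 -0.078] z at X=.114 -0.0698
wrist bar top 44 X 0.1038 Y [-0.0168  0.0149] Z [0.0034 0.004  0.0044] wz 0.2461
wrist cards 136 slopes x,y [-1.772  0.084] z at X=.114 -0.0318
top 198 101
scene 266 168
wrist 225 279
```

View pics/c_top.png

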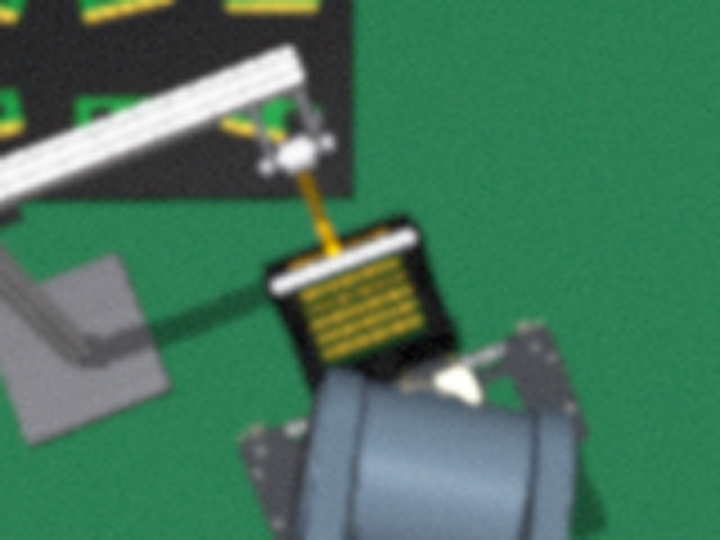

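View pics/c_scene.png

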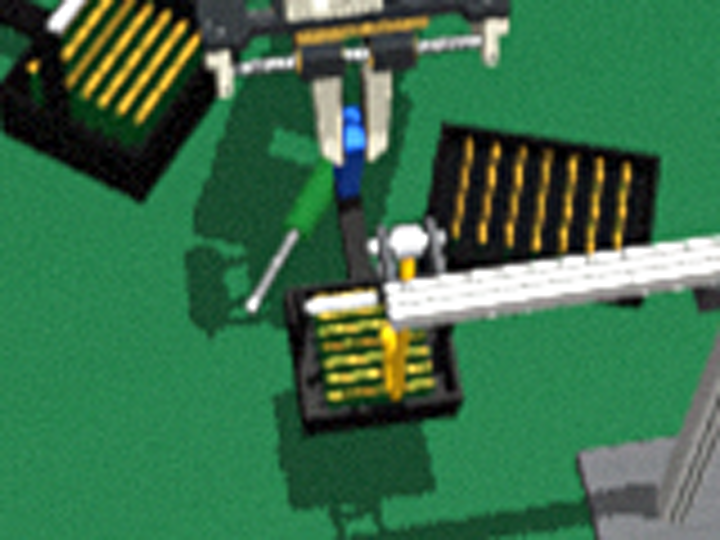

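Run:
```python
from h import *
import pickle
pv=np.array([.638,.0976])
yaw=np.radians(21.5); ex=np.array([np.cos(yaw),np.sin(yaw)]); ey=np.array([-ex[1],ex[0]])
for f in ('a_scene','a_top','c_top','c_scene'):
    c=pickle.load(open(f+'.pkl','rb')); P=cloud(c); hsv=cv2.cvtColor(c['frame'],cv2.COLOR_BGR2HSV)
    m=(hsv[...,0]>16)&(hsv[...,0]<34)&(hsv[...,1]>130)&(P[...,2]>.17)&(P[...,2]<.38)&(np.linalg.norm(P[...,:2]-pv,axis=-1)<.06)
    Q=P[m]; d=Q[:,:2]-pv; x=d@ex;y=d@ey
    print(f,len(Q))
    for z0 in np.arange(.18,.38,.02):
        k=abs(Q[:,2]-z0)<.01
        if k.sum()>1: print('  z%.2f n%d x %.4f (%.4f..%.4f) y %.4f'%(z0,k.sum(),np.median(x[k]),x[k].min(),x[k].max(),np.median(y[k])))
    # pin / clevis & beam
    m=(P[...,2]>.36)&(P[...,2]<.385)&(np.linalg.norm(P[...,:2]-pv,axis=-1)<.05); Q=P[m]; d=Q[:,:2]-pv
    m=(P[...,2]>.386)&(P[...,2]<.396)&(np.linalg.norm(P[...,:2]-np.array([.648,.197]),axis=-1)<.12); B=P[m][:,:2]; bx=(B-pv)@ex; by=(B-pv)@ey
    k=(by>.03)&(by<.18); print('  beam top x',np.percentile(bx[k],[3,50,97]).round(4),'slope',np.polyfit(by[k],bx[k],1).round(4),'y',np.percentile(by,[1,99]).round(3))
```

```text
a_scene 86
  z0.20 n14 x -0.0004 (-0.0070..0.0194) y -0.0012
  z0.22 n28 x -0.0084 (-0.0167..0.0193) y 0.0004
  z0.24 n9 x 0.0189 (0.0164..0.0219) y -0.0003
  z0.26 n10 x 0.0182 (0.0162..0.0199) y 0.0010
  z0.28 n9 x 0.0175 (0.0154..0.0199) y 0.0005
  z0.30 n2 x 0.0204 (0.0201..0.0207) y 0.0006
  z0.34 n2 x 0.0117 (0.0102..0.0131) y -0.0018
  z0.36 n12 x 0.0120 (0.0097..0.0167) y 0.0003
  beam top x [0.0372 0.0481 0.0569] slope [-0.01    0.0488] y [-0.016  0.199]
a_top 56
  z0.20 n15 x 0.0020 (-0.0047..0.0081) y 0.0004
  z0.22 n14 x -0.0153 (-0.0257..0.0100) y 0.0008
  z0.24 n6 x 0.0064 (-0.0245..0.0080) y 0.0012
  z0.26 n7 x 0.0075 (0.0068..0.0097) y -0.0003
  z0.28 n7 x 0.0084 (0.0067..0.0104) y 0.0004
  z0.30 n7 x 0.0090 (0.0071..0.0110) y 0.0011
  beam top x [0.0359 0.0455 0.0553] slope [-0.0076  0.0461] y [-0.016  0.199]
c_top 160
  z0.18 n108 x -0.0387 (-0.0595..-0.0024) y -0.0027
  z0.20 n16 x 0.0060 (-0.0031..0.0116) y 0.0006
  z0.22 n14 x -0.0094 (-0.0183..0.0122) y 0.0003
  z0.24 n5 x 0.0105 (-0.0217..0.0132) y 0.0006
  z0.26 n7 x 0.0113 (0.0097..0.0148) y 0.0003
  z0.28 n7 x 0.0114 (0.0095..0.0128) y 0.0010
  z0.30 n3 x 0.0111 (0.0103..0.0123) y 0.0017
  beam top x [0.0359 0.0451 0.0555] slope [-0.0083  0.0461] y [-0.016  0.194]
c_scene 177
  z0.18 n89 x -0.0352 (-0.0596..-0.0020) y -0.0127
  z0.20 n13 x -0.0036 (-0.0091..0.0096) y -0.0011
  z0.22 n30 x -0.0067 (-0.0169..0.0212) y 0.0004
  z0.24 n11 x 0.0172 (-0.0168..0.0201) y -0.0001
  z0.26 n9 x 0.0176 (0.0154..0.0195) y 0.0010
  z0.28 n9 x 0.0174 (0.0153..0.0191) y 0.0002
  z0.30 n2 x 0.0191 (0.0177..0.0206) y 0.0010
  z0.36 n14 x 0.0129 (0.0092..0.0156) y 0.0000
  beam top x [0.0376 0.0479 0.0573] slope [-0.0096  0.0488] y [-0.016  0.197]
```

>>> carry_out(
  series=[
    [0.4, -1.2, 0, 0, 0, 0],
    [0.8, -2.4, 0, 0, 0, 0],
    [0.8, -2.4, 0, 0, 0, 0],
    [0.8, -2.4, 0, 0, 0, 0],
    [0.8, -2.4, 0, 0, 0, 0],
    [0.8, -2.4, 0, 0, 0, 0],
    [0.8, -2.4, 0, 0, 0, 0],
    [0.6, -1.9, 0, 0, 0, 0],
  ],
)

```text
clock: 13.88
tool_pos: [0.532, 0.0548, 0.2426]
tool_rot: [-1.557, 0.725, 1.23]
ft_force: [-0.4, 0.4, -3.3]
grip_width: 0.0135
```

```bash
cat > st.py <<'E'
from h import *
import sys
pv=np.array([.6395,.098]); yaw=np.radians(21.8); ex=np.array([np.cos(yaw),np.sin(yaw)]); ey=np.array([-ex[1],ex[0]])
bx,bz=(float(a) for a in sys.argv[1:3]) # bar in tool frame horizontal fwd / up at tool pose
s=r.sense(); M=R.from_rotvec(s['tool_rot']).as_matrix(); p=s['tool_pos']
xh=np.array([-M[0,1],-M[1,1]]); xh/=np.linalg.norm(xh)
b=p[:2]+bx*xh; d=b-pv
print('t',round(s['clock'],2),'tcp',p.round(4),'bar st x %.4f y %.4f z %.4f'%(d@ex,d@ey,p[2]+bz),'F x %.2f y %.2f z %.2f'%(s['ft_force'][:2]@ex,s['ft_force'][:2]@ey,s['ft_force'][2]),'T about y %.3f'%(s['torque'][:2]@ey))
E
python3 st.py .1038 0; python3 st.py .1038 0
```

```text
t 13.88 tcp [0.532  0.0548 0.2426] bar st x -0.0121 y -0.0019 z 0.2426 F x -0.26 y 0.50 z -3.29 T about y 0.569
t 13.88 tcp [0.532  0.0548 0.2426] bar st x -0.0121 y -0.0019 z 0.2426 F x -0.26 y 0.50 z -3.29 T about y 0.569
```

>>> carry_out(
  series=[
    [0.6, -1.7, 0, 0, 0, 0],
    [0.6, -1.7, 0, 0, 0, 0],
    [0.6, -1.7, 0, 0, 0, 0],
    [0.6, -1.7, 0, 0, 0, 0],
    [0.6, -1.7, 0, 0, 0, 0],
    [0.6, -1.7, 0, 0, 0, 0],
    [0.6, -1.7, 0, 0, 0, 0],
    [0.6, -1.7, 0, 0, 0, 0],
    [0.6, -1.7, 0, 0, 0, 0],
    [0.6, -1.7, 0, 0, 0, 0],
    [0.6, -1.7, 0, 0, 0, 0],
    [0.6, -1.7, 0, 0, 0, 0],
    [0.6, -1.7, 0, 0, 0, 0],
    [0.6, -1.7, 0, 0, 0, 0],
    [0.6, -1.7, 0, 0, 0, 0],
  ],
)

```text
clock: 15.75
tool_pos: [0.5589, 0.0651, 0.2424]
tool_rot: [-1.557, 0.725, 1.23]
ft_force: [0.5, -0.5, -2.9]
grip_width: 0.0139
```

```bash
python3 st.py .1038 0; python3 lev.py | grep -v cards;python3 - <<'E'
from h import *
for n in ('top','scene'):
    c=cam(n)
    u,v=proj(c,[.62,.07,.25]); u=int(u);v=int(v); f=c['frame'][max(0,v-60):v+60,max(0,u-80):u+80]
    cv2.imwrite(f'pics/d_{n}.png',cv2.resize(f,None,fx=4.5,fy=4.5,interpolation=cv2.INTER_CUBIC))
E
```

```text
t 15.75 tcp [0.5589 0.0651 0.2424] bar st x 0.0168 y -0.0023 z 0.2424 F x 0.29 y -0.66 z -2.94 T about y 0.669
15.75 [0.5589 0.0651 0.2424] [[0.307, -0.882, -0.356], [0.115, -0.337, 0.934], [-0.945, -0.328, -0.002]] [ 0.52 -0.5  -2.94] [-0.149  0.661 -0.043]
yaw 20.887523003092582
top bar top 95 X 0.102 Y [-0.0459  0.0446] Z [0.0002 0.0039 0.0076] wz 0.2463
scene bar top 80 X 0.1043 Y [-0.0461  0.0439] Z [0.0013 0.0038 0.0077] wz 0.2462
wrist bar top 61 X 0.1043 Y [-0.0166  0.0148] Z [0.003  0.0039 0.0249] wz 0.2463
```

View pics/d_scene.png

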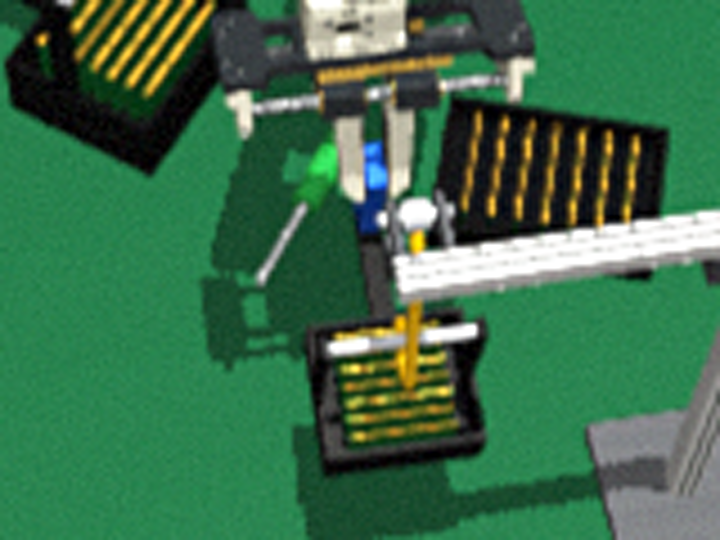

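View pics/d_top.png

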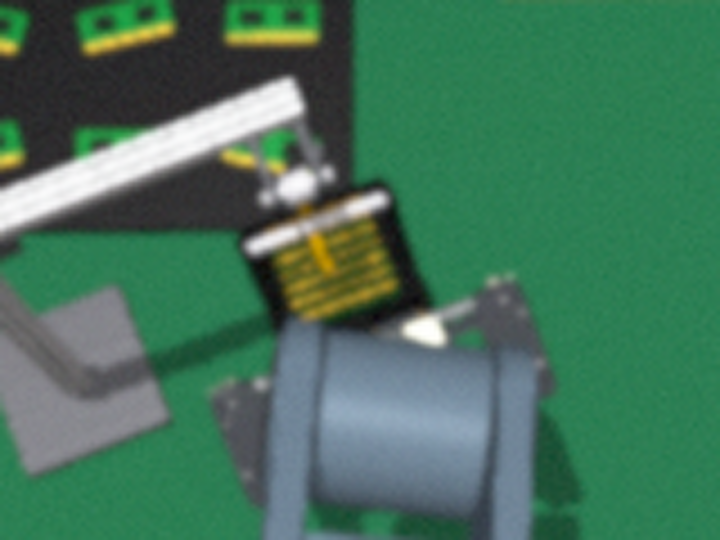

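>>> carry_out(
  series=[
    [0.35, -1, 0, 0, 0, 0],
    [0.35, -1, 0, 0, 0, 0],
    [0.35, -1, 0, 0, 0, 0],
    [0, 0, 0, 0, 0, 0],
  ],
)

```text
clock: 16.5
tool_pos: [0.562, 0.0662, 0.2424]
tool_rot: [-1.557, 0.725, 1.23]
ft_force: [-0.8, 0.3, -2.6]
grip_width: 0.0135
```

```bash
python3 st.py .1043 0
```

```text
t 16.5 tcp [0.562  0.0662 0.2424] bar st x 0.0205 y -0.0024 z 0.2424 F x -0.67 y 0.54 z -2.58 T about y 0.697
```

>>> carry_out(
  series=[
    [0.35, -1, 0, 0, 0, 0],
    [0.35, -1, 0, 0, 0, 0],
    [0, 0, 0, 0, 0, 0],
  ],
)

```text
clock: 16.88
tool_pos: [0.564, 0.067, 0.2424]
tool_rot: [-1.557, 0.726, 1.23]
ft_force: [0.2, 0.3, -3.1]
grip_width: 0.014
```

```bash
python3 st.py .1043 0
```

```text
t 16.88 tcp [0.564  0.067  0.2424] bar st x 0.0227 y -0.0024 z 0.2424 F x 0.28 y 0.17 z -3.07 T about y 0.673
```

>>> carry_out(
  series=[
    [0.35, -1, 0, 0, 0, 0],
    [0.35, -1, 0, 0, 0, 0],
    [0, 0, 0, 0, 0, 0],
  ],
)

```text
clock: 17.25
tool_pos: [0.5662, 0.0678, 0.2423]
tool_rot: [-1.557, 0.726, 1.23]
ft_force: [-0.0, 0.1, -3.1]
grip_width: 0.0141
```

```bash
python3 st.py .1043 0
```

```text
t 17.25 tcp [0.5662 0.0678 0.2423] bar st x 0.0250 y -0.0024 z 0.2423 F x 0.00 y 0.07 z -3.08 T about y 0.693
```

>>> carry_out(
  series=[
    [0.35, -1, 0, 0, 0, 0],
    [0.35, -1, 0, 0, 0, 0],
  ],
)

```text
clock: 17.5
tool_pos: [0.5682, 0.0686, 0.2423]
tool_rot: [-1.557, 0.726, 1.23]
ft_force: [-0.1, -0.1, -2.6]
grip_width: 0.0137
```

>>> carry_out(
  series=[
    [0.35, -1, 0, 0, 0, 0],
    [0.35, -1, 0, 0, 0, 0],
  ],
)

```text
clock: 17.75
tool_pos: [0.5703, 0.0694, 0.2423]
tool_rot: [-1.557, 0.726, 1.23]
ft_force: [0.1, 0.1, -3.2]
grip_width: 0.0142
```

```bash
python3 st.py .1043 0
```

```text
t 17.75 tcp [0.5703 0.0694 0.2423] bar st x 0.0295 y -0.0026 z 0.2423 F x 0.13 y 0.04 z -3.25 T about y 0.651
```

>>> carry_out(
  series=[
    [0.35, -1, 0, 0, 0, 0],
    [0.35, -1, 0, 0, 0, 0],
  ],
)

```text
clock: 18.0
tool_pos: [0.5718, 0.0701, 0.242]
tool_rot: [-1.556, 0.727, 1.232]
ft_force: [-4.6, -1.8, -2.0]
grip_width: 0.0139
```

```bash
python3 st.py .1043 0
```

```text
t 18.0 tcp [0.5718 0.0701 0.242 ] bar st x 0.0311 y -0.0025 z 0.2420 F x -4.90 y 0.02 z -1.96 T about y 1.330
```

Stop felt at bar x = 31 mm (lean about 0.21 rad) with 4.9 N. I'll hold there.

>>> carry_out(
  series=[
    [0, 0, 0, 0, 0, 0],
    [0, 0, 0, 0, 0, 0],
    [0, 0, 0, 0, 0, 0],
  ],
)

```text
clock: 18.38
tool_pos: [0.5714, 0.07, 0.2417]
tool_rot: [-1.556, 0.728, 1.232]
ft_force: [-3.6, -1.3, -2.0]
grip_width: 0.0137
```

```bash
python3 st.py .1043 0;  python3 lev.py | grep -v cards; python3 st.py .1043 0
```

```text
t 18.38 tcp [0.5714 0.07   0.2417] bar st x 0.0306 y -0.0024 z 0.2417 F x -3.85 y 0.12 z -1.97 T about y 1.063
18.375 [0.5714 0.07   0.2417] [[0.305, -0.883, -0.356], [0.115, -0.337, 0.934], [-0.945, -0.326, -0.001]] [-3.62 -1.32 -1.97] [-0.337  1.01  -0.015]
yaw 20.890379760743976
top bar top 91 X 0.1018 Y [-0.0476  0.0447] Z [-0.002   0.0031  0.0064] wz 0.2449
scene bar top 86 X 0.1041 Y [-0.0481  0.0442] Z [0.0001 0.0039 0.0077] wz 0.2456
wrist bar top 67 X 0.1041 Y [-0.0166  0.0148] Z [0.0031 0.0037 0.0255] wz 0.2455
t 18.52 tcp [0.5714 0.07   0.2418] bar st x 0.0307 y -0.0024 z 0.2418 F x -4.27 y 0.03 z -2.10 T about y 1.098
```

>>> carry_out(
  series=[
    [1.5, 0.2, 0, 0, 0, 0],
    [2, 0.25, 0, 0, 0, 0],
    [2, 0.25, 0, 0, 0, 0],
    [2, 0.25, 0, 0, 0, 0],
  ],
)

```text
clock: 19.02
tool_pos: [0.5729, 0.0706, 0.2338]
tool_rot: [-1.556, 0.728, 1.233]
ft_force: [-3.8, -1.5, -2.6]
grip_width: 0.014
```

```bash
python3 st.py .1043 0
```

```text
t 19.02 tcp [0.5729 0.0706 0.2338] bar st x 0.0322 y -0.0024 z 0.2338 F x -4.11 y -0.01 z -2.61 T about y 1.191
```

>>> carry_out(
  series=[
    [2, 0.25, 0, 0, 0, 0],
    [2, 0.25, 0, 0, 0, 0],
    [2, 0.25, 0, 0, 0, 0],
    [2, 0.25, 0, 0, 0, 0],
    [2, 0.25, 0, 0, 0, 0],
    [2, 0.25, 0, 0, 0, 0],
  ],
)

```text
clock: 19.77
tool_pos: [0.5753, 0.0715, 0.221]
tool_rot: [-1.555, 0.728, 1.233]
ft_force: [-4.0, -1.0, -2.1]
grip_width: 0.0139
```

```bash
python3 st.py .1043 0; python3 lev.py | grep -v cards
```

```text
t 19.77 tcp [0.5753 0.0715 0.221 ] bar st x 0.0348 y -0.0024 z 0.2210 F x -4.07 y 0.53 z -2.12 T about y 1.175
19.775 [0.5753 0.0715 0.221 ] [[0.304, -0.883, -0.356], [0.115, -0.337, 0.934], [-0.946, -0.325, -0.001]] [-3.97 -1.02 -2.12] [-0.345  1.127 -0.003]
yaw 20.89193429701777
top bar top 87 X 0.1019 Y [-0.0475  0.0411] Z [-0.0005  0.0034  0.0081] wz 0.2244
scene bar top 78 X 0.1046 Y [-0.0459  0.0439] Z [-0.0002  0.0033  0.0066] wz 0.2242
wrist bar top 56 X 0.1049 Y [-0.0167  0.0151] Z [0.0024 0.0031 0.0262] wz 0.2241
```

>>> carry_out(
  series=[
    [2, 0.25, 0, 0, 0, 0],
    [2, 0.25, 0, 0, 0, 0],
    [2, 0.25, 0, 0, 0, 0],
    [2, 0.25, 0, 0, 0, 0],
    [2, 0.3, 0, 0, 0, 0],
  ],
)

```text
clock: 20.55
tool_pos: [0.5774, 0.0723, 0.2107]
tool_rot: [-1.556, 0.728, 1.233]
ft_force: [-4.2, -1.8, -2.3]
grip_width: 0.0135
```

```bash
python3 st.py .1043 0
```

```text
t 20.55 tcp [0.5774 0.0723 0.2107] bar st x 0.0371 y -0.0025 z 0.2107 F x -4.55 y -0.14 z -2.30 T about y 1.171
```

>>> carry_out(
  series=[
    [1.8, 0.4, 0, 0, 0, 0],
    [1.1, 1.0, 0, 0, 0, 0],
    [1.1, 1.0, 0, 0, 0, 0],
  ],
)

```text
clock: 20.92
tool_pos: [0.5769, 0.072, 0.2062]
tool_rot: [-1.556, 0.727, 1.232]
ft_force: [-3.6, -1.5, -1.1]
grip_width: 0.0138
```

```bash
python3 st.py .1043 0
```

```text
t 20.93 tcp [0.5769 0.072  0.2062] bar st x 0.0365 y -0.0026 z 0.2062 F x -3.91 y -0.01 z -1.08 T about y 0.819
```

>>> carry_out(
  series=[
    [1.2, 0.8, 0, 0, 0, 0],
    [1.2, 0.8, 0, 0, 0, 0],
  ],
)

```text
clock: 21.18
tool_pos: [0.5771, 0.0717, 0.2042]
tool_rot: [-1.557, 0.725, 1.229]
ft_force: [-4.7, -2.4, 3.2]
grip_width: 0.0137
```

```bash
python3 st.py .1043 0; python3 lev.py | grep -v cards; python3 st.py .1043 0
```

```text
t 21.18 tcp [0.5771 0.0717 0.2042] bar st x 0.0365 y -0.0029 z 0.2042 F x -5.27 y -0.50 z 3.18 T about y 0.467
21.175 [0.5771 0.0717 0.2042] [[0.308, -0.882, -0.356], [0.115, -0.337, 0.935], [-0.944, -0.329, -0.002]] [-4.71 -2.42  3.18] [-0.034  0.49   0.069]
yaw 20.888049622885795
top bar top 87 X 0.1019 Y [-0.0469  0.0418] Z [-0.0004  0.0043  0.0085] wz 0.2086
scene bar top 79 X 0.1039 Y [-0.0477  0.0436] Z [0.0009 0.0046 0.0082] wz 0.2088
wrist bar top 79 X 0.1035 Y [-0.017   0.0153] Z [0.0039 0.0045 0.005 ] wz 0.2088
t 21.32 tcp [0.5769 0.0717 0.2041] bar st x 0.0364 y -0.0028 z 0.2041 F x -4.13 y -0.28 z 2.65 T about y 0.397
```

Bar is seated: the hook now carries the load and Fz went from -3 to +3 N. I'll hold briefly, then ease back along the arc.

>>> carry_out(
  series=[
    [0, 0, 0, 0, 0, 0],
    [0, 0, 0, 0, 0, 0],
    [0, 0, 0, 0, 0, 0],
  ],
)

```text
clock: 21.7
tool_pos: [0.5769, 0.0717, 0.2043]
tool_rot: [-1.557, 0.725, 1.229]
ft_force: [-3.4, -1.3, 2.3]
grip_width: 0.0137
```

```bash
python3 st.py .1038 0.0005
python3 - <<'E'
from h import *
for n in ('top','scene'):
    c=cam(n)
    u,v=proj(c,[.62,.07,.22]); u=int(u);v=int(v); f=c['frame'][max(0,v-50):v+50,max(0,u-65):u+65]
    cv2.imwrite(f'pics/e_{n}.png',cv2.resize(f,None,fx=6,fy=6,interpolation=cv2.INTER_CUBIC))
E
```

```text
t 21.7 tcp [0.5769 0.0717 0.2043] bar st x 0.0359 y -0.0028 z 0.2048 F x -3.60 y 0.08 z 2.32 T about y 0.492
```

View pics/e_scene.png

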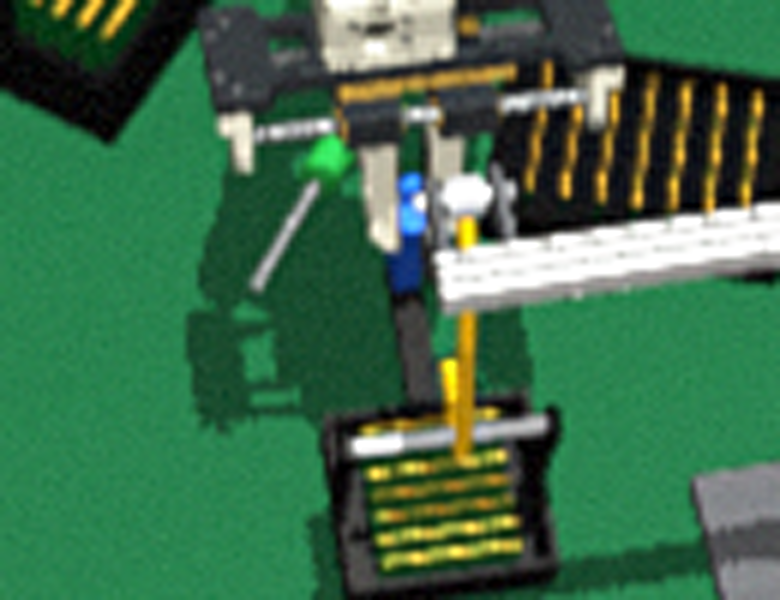

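View pics/e_top.png

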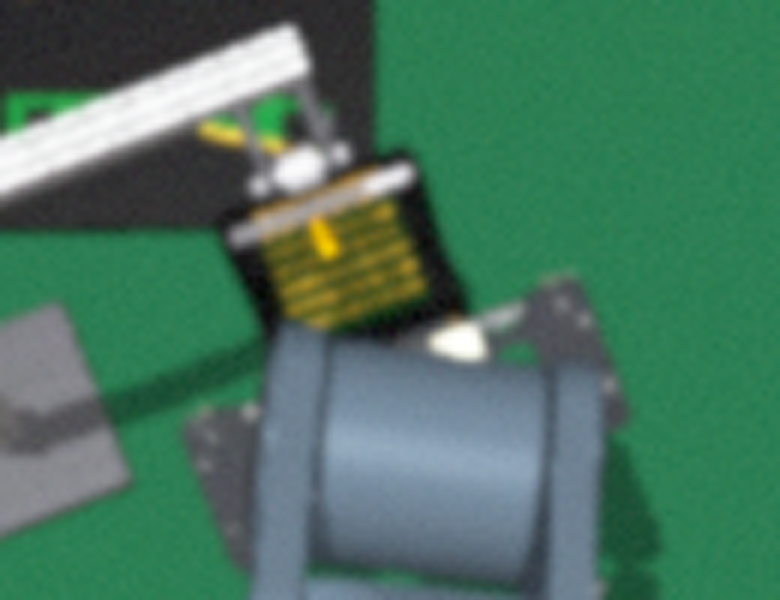

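The views show the bar between tip (scene crop 450,375) and shank (465,440), inside the U. Now I'll ease the hook to plumb.

>>> carry_out(
  series=[
    [-0.15, 1, 0, 0, 0, 0],
    [-0.33, 2, 0, 0, 0, 0],
    [-0.33, 2, 0, 0, 0, 0],
    [-0.33, 2, 0, 0, 0, 0],
    [-0.33, 2, 0, 0, 0, 0],
    [-0.36, 2, 0, 0, 0, 0],
    [-0.4, 2, 0, 0, 0, 0],
    [-0.44, 2, 0, 0, 0, 0],
    [-0.46, 2, 0, 0, 0, 0],
    [0, 0, 0, 0, 0, 0],
  ],
)

```text
clock: 23.05
tool_pos: [0.5601, 0.0652, 0.2011]
tool_rot: [-1.557, 0.725, 1.229]
ft_force: [-0.2, -0.9, -1.1]
grip_width: 0.0141
```

```bash
python3 st.py .1038 0.0005; python3 lev.py | grep -v cards
```

```text
t 23.05 tcp [0.5601 0.0652 0.2011] bar st x 0.0179 y -0.0026 z 0.2016 F x -0.47 y -0.74 z -1.13 T about y 0.416
23.05 [0.5601 0.0652 0.2011] [[0.308, -0.882, -0.356], [0.115, -0.336, 0.935], [-0.944, -0.329, -0.002]] [-0.17 -0.86 -1.13] [-0.121  0.399  0.033]
yaw 20.870575453237013
top bar top 89 X 0.1018 Y [-0.046   0.0452] Z [-0.0003  0.0031  0.0075] wz 0.2042
scene bar top 83 X 0.1041 Y [-0.0484  0.0447] Z [-0.0003  0.0043  0.0082] wz 0.2053
wrist bar top 41 X 0.1045 Y [-0.0168  0.0149] Z [0.0035 0.0041 0.0241] wz 0.2052
```

>>> carry_out(
  series=[
    [-0.45, 2, 0, 0, 0, 0],
    [-0.45, 2, 0, 0, 0, 0],
    [-0.5, 2, 0, 0, 0, 0],
    [-0.5, 2, 0, 0, 0, 0],
    [-0.55, 2, 0, 0, 0, 0],
    [-0.55, 2, 0, 0, 0, 0],
    [-0.6, 2, 0, 0, 0, 0],
    [-0.6, 2, 0, 0, 0, 0],
    [-0.3, 1, 0, 0, 0, 0],
    [0, 0, 0, 0, 0, 0],
  ],
)

```text
clock: 24.45
tool_pos: [0.5431, 0.0586, 0.2]
tool_rot: [-1.557, 0.724, 1.228]
ft_force: [-0.1, 0.3, -0.6]
grip_width: 0.014
```

```bash
python3 st.py .1038 0.0005; python3 lev.py
```

```text
t 24.45 tcp [0.5431 0.0586 0.2   ] bar st x -0.0004 y -0.0025 z 0.2005 F x 0.02 y 0.29 z -0.55 T about y 0.257
24.45 [0.5431 0.0586 0.2   ] [[0.31, -0.882, -0.355], [0.115, -0.336, 0.935], [-0.944, -0.33, -0.003]] [-0.09  0.28 -0.55] [-0.026  0.266 -0.062]
yaw 20.872961535335403
top bar top 87 X 0.102 Y [-0.0469  0.0437] Z [-0.0005  0.0034  0.0073] wz 0.2034
top cards 391 slopes x,y [-0.204  0.07 ] z at X=.114 -0.0779
scene bar top 77 X 0.1039 Y [-0.0478  0.0447] Z [0.0008 0.0042 0.0077] wz 0.2042
scene cards 184 slopes x,y [-0.222  0.028] z at X=.114 -0.0735
wrist bar top 75 X 0.1048 Y [-0.0171  0.0153] Z [0.0037 0.0042 0.0212] wz 0.2041
wrist cards 69 slopes x,y [-0.572 -0.012] z at X=.114 -0.0611
```

```bash
cat > tilt.py <<'E'
from h import *
s=r.sense(); M=R.from_rotvec(s['tool_rot']).as_matrix()
yaw=np.radians(21.0); ex=np.array([np.cos(yaw),np.sin(yaw)]); ey=np.array([-ex[1],ex[0]])
for n in ('top','scene'):
    c=cam(n); P=cloud(c); hsv=cv2.cvtColor(c['frame'],cv2.COLOR_BGR2HSV)
    # bar
    b0=np.array([.6395,.098]); d=P[...,:2]-b0; X=d@ex;Y=d@ey;Z=P[...,2]
    w=(hsv[...,2]>120)&(hsv[...,1]<70)&(abs(X)<.03)&(abs(Y)<.055)&(abs(Z-.204)<.02)
    bx=np.median(X[w]);bz=np.median(Z[w])-.004
    u=X-bx; v=Z-bz
    k=(u>-.07)&(u<.08)&(abs(Y)<.058)&(v<-.04)&(v>-.125)
    # front rim: for columns in Y, top points
    y=(k&(hsv[...,0]>18)&(hsv[...,0]<32)&(hsv[...,1]>100)&(hsv[...,2]>120))
    bl=k&(hsv[...,2]<70)
    print(n,'bar',bx.round(4),bz.round(4),'yellow',y.sum(),np.polyfit(u[y],v[y],1).round(3), 'u',np.percentile(u[y],[2,50,98]).round(4))
    for uu in np.arange(-.06,.08,.008):
        q=bl&(abs(u-uu)<.004)
        if q.sum()>3: print('   u %.3f n%d v90 %.4f med %.4f'%(uu,q.sum(),np.percentile(v[q],90),np.median(v[q])))
    g=(hsv[...,0]>100)&(hsv[...,0]<125)&(hsv[...,1]>120)&(abs(u+.114)<.05)&(abs(Y)<.03)
    if g.sum()>8: print('  grip',g.sum(),'u',np.percentile(u[g],[2,50,98]).round(4),'v',np.percentile(v[g],[2,50,98]).round(4))
E
python3 tilt.py
```

```text
top bar -0.0021 0.1992 yellow 152 [-0.189 -0.072] u [-0.0378 -0.0168  0.0311]
   u -0.060 n12 v90 -0.0573 med -0.0620
   u -0.052 n90 v90 -0.0613 med -0.0745
   u -0.044 n35 v90 -0.0579 med -0.0609
   u -0.036 n21 v90 -0.0647 med -0.0795
   u -0.028 n23 v90 -0.0640 med -0.1052
   u -0.020 n24 v90 -0.0661 med -0.1013
   u -0.012 n27 v90 -0.0456 med -0.1044
   u -0.004 n18 v90 -0.1042 med -0.1100
   u 0.004 n15 v90 -0.1079 med -0.1110
   u 0.012 n17 v90 -0.1094 med -0.1118
   u 0.020 n19 v90 -0.1102 med -0.1141
   u 0.036 n43 v90 -0.0710 med -0.0764
scene bar 0.0004 0.2013 yellow 146 [-0.149 -0.071] u [-0.041   0.0029  0.028 ]
   u -0.060 n12 v90 -0.0615 med -0.0654
   u -0.052 n59 v90 -0.0638 med -0.0708
   u -0.044 n32 v90 -0.0598 med -0.0669
   u -0.036 n24 v90 -0.0650 med -0.1007
   u -0.028 n36 v90 -0.0751 med -0.0848
   u -0.020 n53 v90 -0.0791 med -0.0892
   u -0.012 n44 v90 -0.0688 med -0.0912
   u -0.004 n51 v90 -0.0492 med -0.0835
   u 0.004 n53 v90 -0.0826 med -0.0929
   u 0.012 n42 v90 -0.0778 med -0.0953
   u 0.020 n36 v90 -0.0798 med -0.0962
   u 0.028 n45 v90 -0.0930 med -0.1120
   u 0.036 n131 v90 -0.0746 med -0.0839
  grip 94 u [-0.1303 -0.1089 -0.0985] v [-0.0581  0.0166  0.047 ]
```

Plumb; the basket is still nose-down about 0.18 rad. I'll rotate tool and basket together about the bar to level it.

>>> carry_out(
  series=[
    [2.95, 0.98, 0, 0, 0, -0.03],
    [2.95, 0.98, 0, 0, 0, -0.03],
    [2.95, 0.98, 0, 0, 0, -0.03],
    [0, 0, 0, 0, 0, 0],
  ],
)

```text
clock: 25.2
tool_pos: [0.5437, 0.0588, 0.1903]
tool_rot: [-1.574, 0.646, 1.16]
ft_force: [0.7, -0.8, -0.6]
grip_width: 0.0137
```

```bash
python3 st.py .1033 0.0095; python3 tilt.py | egrep "bar|0.036|grip|0.05|0.04"
```

```text
t 25.2 tcp [0.5437 0.0588 0.1903] bar st x -0.0002 y -0.0025 z 0.1998 F x 0.31 y -0.97 z -0.55 T about y 0.203
top bar -0.0021 0.2005 yellow 94 [-0.206 -0.075] u [-0.032  -0.0117  0.0151]
   u -0.052 n12 v90 -0.0657 med -0.0706
   u -0.044 n158 v90 -0.0654 med -0.0823
   u -0.036 n28 v90 -0.0661 med -0.0708
   u -0.012 n34 v90 -0.0560 med -0.1065
   u -0.004 n21 v90 -0.0441 med -0.1094
   u 0.036 n6 v90 -0.0692 med -0.0755
   u 0.044 n72 v90 -0.0707 med -0.0780
scene bar 0.0001 0.2003 yellow 173 [-0.048 -0.069] u [-0.0237  0.0089  0.0345]
   u -0.052 n12 v90 -0.0659 med -0.0696
   u -0.044 n44 v90 -0.0653 med -0.0684
   u -0.036 n30 v90 -0.0664 med -0.1002
   u -0.004 n41 v90 -0.0531 med -0.0889
   u 0.004 n54 v90 -0.0536 med -0.0796
   u 0.036 n33 v90 -0.0717 med -0.0831
   u 0.044 n213 v90 -0.0710 med -0.0874
  grip 105 u [-0.1321 -0.1047 -0.099 ] v [-0.0661  0.0025  0.0253]
```

>>> carry_out(
  series=[
    [2.95, 0.98, 0, 0, 0, -0.03],
    [2.95, 0.98, 0, 0, 0, -0.03],
    [1.5, 0.5, 0, 0, 0, -0.015],
    [0, 0, 0, 0, 0, 0],
  ],
)

```text
clock: 25.8
tool_pos: [0.5451, 0.0597, 0.1829]
tool_rot: [-1.585, 0.581, 1.106]
ft_force: [-0.5, -0.8, -0.8]
grip_width: 0.0138
```

```bash
python3 st.py .1015 0.0172; python3 tilt.py | egrep "bar|0.036|grip|0.05|0.04"; python3 st.py .1015 0.0172
```

```text
t 25.8 tcp [0.5451 0.0597 0.1829] bar st x -0.0004 y -0.0019 z 0.2001 F x -0.76 y -0.60 z -0.84 T about y 0.518
top bar -0.0013 0.2003 yellow 72 [-0.129 -0.073] u [-0.0272 -0.0136  0.0314]
   u -0.052 n7 v90 -0.0709 med -0.0733
   u -0.044 n14 v90 -0.0703 med -0.0736
   u -0.036 n137 v90 -0.0694 med -0.0804
   u -0.004 n31 v90 -0.0519 med -0.1019
   u 0.044 n32 v90 -0.0672 med -0.0864
   u 0.052 n63 v90 -0.0691 med -0.0783
  grip 23 u [-0.1297 -0.1021 -0.0777] v [-0.077   0.007   0.0613]
scene bar 0.0004 0.201 yellow 210 [ 0.049 -0.07 ] u [-0.0284  0.0069  0.0402]
   u -0.052 n13 v90 -0.0704 med -0.0734
   u -0.044 n10 v90 -0.0700 med -0.0723
   u -0.036 n24 v90 -0.0756 med -0.0972
   u -0.020 n35 v90 -0.0772 med -0.0904
   u -0.004 n39 v90 -0.0560 med -0.0847
   u 0.004 n57 v90 -0.0519 med -0.0813
   u 0.036 n30 v90 -0.0697 med -0.0819
   u 0.044 n29 v90 -0.0691 med -0.0720
   u 0.052 n228 v90 -0.0690 med -0.0876
  grip 108 u [-0.1287 -0.1026 -0.0974] v [-0.0761 -0.0205  0.015 ]
t 25.9 tcp [0.5452 0.0597 0.183 ] bar st x -0.0003 y -0.0019 z 0.2002 F x -0.18 y -0.03 z -3.26 T about y 0.504
```

>>> carry_out(
  series=[
    [0.6, 0.35, 0, 0, 0, 0],
    [0, 0, 0, 0, 0, 0],
  ],
)

```text
clock: 26.15
tool_pos: [0.5457, 0.0598, 0.1827]
tool_rot: [-1.586, 0.58, 1.106]
ft_force: [0.7, -0.2, -1.2]
grip_width: 0.0138
```

```bash
python3 st.py .1015 0.0172; python3 tilt.py | egrep "bar|grip|0.05|0.04"; python3 st.py .1015 0.0172
```

```text
t 26.15 tcp [0.5457 0.0598 0.1827] bar st x 0.0002 y -0.0020 z 0.1999 F x 0.61 y -0.43 z -1.16 T about y 0.476
top bar -0.0011 0.1991 yellow 66 [-0.128 -0.072] u [-0.0269 -0.0136  0.0299]
   u -0.052 n5 v90 -0.0702 med -0.0736
   u -0.044 n15 v90 -0.0702 med -0.0724
   u -0.004 n30 v90 -0.0440 med -0.1062
   u 0.036 n7 v90 -0.0660 med -0.0704
   u 0.044 n29 v90 -0.0662 med -0.1024
   u 0.052 n64 v90 -0.0670 med -0.0748
  grip 20 u [-0.1186 -0.1028 -0.0784] v [-0.0753  0.0105  0.0145]
scene bar 0.0008 0.2003 yellow 208 [ 0.048 -0.069] u [-0.0284  0.0056  0.0398]
   u -0.052 n15 v90 -0.0696 med -0.0725
   u -0.044 n8 v90 -0.0689 med -0.0706
   u -0.004 n40 v90 -0.0507 med -0.0816
   u 0.004 n58 v90 -0.0518 med -0.0812
   u 0.012 n37 v90 -0.0704 med -0.1049
   u 0.044 n36 v90 -0.0670 med -0.0727
   u 0.052 n224 v90 -0.0684 med -0.0884
  grip 108 u [-0.1302 -0.1024 -0.0975] v [-0.0765 -0.0118  0.015 ]
t 26.25 tcp [0.5456 0.0597 0.1827] bar st x 0.0001 y -0.0020 z 0.1999 F x -0.01 y 0.62 z -0.26 T about y 0.412
```

>>> carry_out(
  series=[
    [0, 0, 0, 0, 0, 0],
    [0, 0, 0, 0, 0, 0],
    [0, 0, 0, 0, 0, 0],
    [0, 0, 0, 0, 0, 0],
    [0, 0, 0, 0, 0, 0],
    [0, 0, 0, 0, 0, 0],
  ],
  jaw=1,
)

```text
clock: 27.0
tool_pos: [0.546, 0.0598, 0.1832]
tool_rot: [-1.586, 0.58, 1.105]
ft_force: [0.2, -0.4, -0.1]
grip_width: 0.0691
```

```bash
python3 st.py .1015 0.0172; python3 tilt.py | egrep "bar|grip|0.05|0.04"
python3 - <<'E'
from h import *
for n in ('top','scene'):
    c=cam(n)
    u,v=proj(c,[.6,.07,.2]); u=int(u);v=int(v); f=c['frame'][max(0,v-50):v+50,max(0,u-65):u+65]
    cv2.imwrite(f'pics/f_{n}.png',cv2.resize(f,None,fx=6,fy=6,interpolation=cv2.INTER_CUBIC))
E
```

```text
t 27.0 tcp [0.546  0.0598 0.1832] bar st x 0.0005 y -0.0021 z 0.2004 F x 0.02 y -0.49 z -0.12 T about y 0.252
top bar -0.0022 0.1996 yellow 92 [ 0.009 -0.075] u [-0.0274 -0.0139  0.03  ]
   u -0.052 n14 v90 -0.0682 med -0.0721
   u -0.044 n13 v90 -0.0689 med -0.0717
   u -0.004 n33 v90 -0.0551 med -0.1063
   u 0.044 n40 v90 -0.0675 med -0.0839
   u 0.052 n58 v90 -0.0672 med -0.0749
  grip 26 u [-0.1362 -0.1027 -0.0736] v [-0.1442  0.0089  0.095 ]
scene bar 0.0002 0.2 yellow 211 [ 0.038 -0.069] u [-0.0287  0.0057  0.04  ]
   u -0.052 n8 v90 -0.0709 med -0.0725
   u -0.044 n9 v90 -0.0688 med -0.0706
   u -0.020 n29 v90 -0.0705 med -0.0881
   u 0.004 n58 v90 -0.0456 med -0.0793
   u 0.044 n48 v90 -0.0650 med -0.0711
   u 0.052 n212 v90 -0.0697 med -0.0888
  grip 123 u [-0.1276 -0.1022 -0.0982] v [-0.0739 -0.0167  0.0143]
```

View pics/f_scene.png

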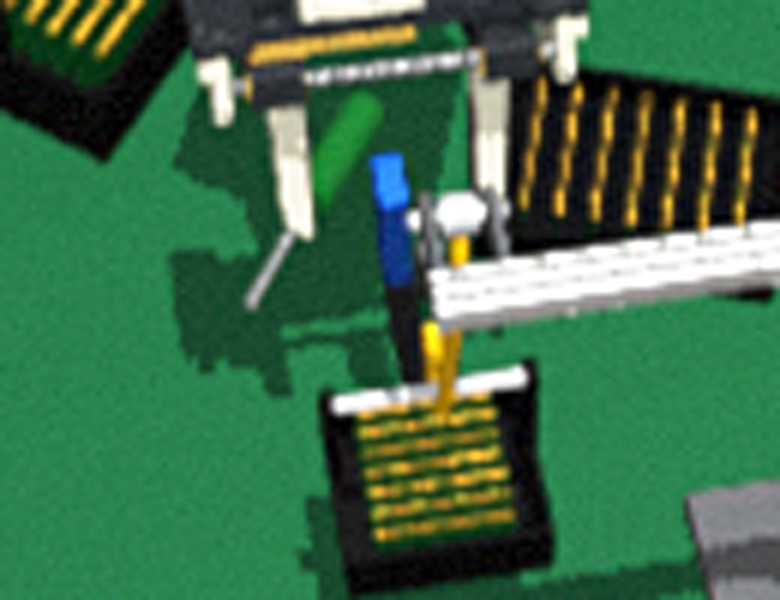

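It's hanging level and free; fingers straddle the plate. I'll retreat along the tool axis.

>>> carry_out(
  series=[
    [0, 0, 0, 0, 0, 0],
    [-8, 0, 0, 0, 0, 0],
    [-15, 0, 0, 0, 0, 0],
    [-25, 0, 0, 0, 0, 0],
    [-30, 0, 0, 0, 0, 0],
    [-30, 0, 0, 0, 0, 0],
    [-30, 0, 0, 0, 0, 0],
    [-15, 0, 0, 0, 0, 0],
    [0, 0, 0, 0, 0, 0],
    [0, 0, 0, 0, 0, 0],
    [0, 0, 0, 0, 0, 0],
    [0, 0, 0, 0, 0, 0],
  ],
)

```text
clock: 28.7
tool_pos: [0.4712, 0.0319, 0.3259]
tool_rot: [-1.589, 0.581, 1.101]
ft_force: [-0.0, 0.5, -1.1]
grip_width: 0.0936
```

```bash
for i in 1 2 3 4; do python3 tilt.py | egrep "bar|grip|0.052|0.04"; done
python3 - <<'E'
from h import *
print(r.sense()['clock'],r.sense()['ft_force'])
for n in ('top','scene'):
    c=cam(n); cv2.imwrite(f'pics/g_{n}.png',c['frame'])
E
```

```text
top bar -0.0033 0.2 yellow 91 [-0.104 -0.073] u [-0.0272 -0.0134  0.0395]
   u -0.052 n14 v90 -0.0687 med -0.0734
   u -0.044 n15 v90 -0.0675 med -0.0740
   u -0.036 n145 v90 -0.0671 med -0.0804
   u 0.044 n31 v90 -0.0663 med -0.0880
   u 0.052 n65 v90 -0.0680 med -0.0776
  grip 87 u [-0.1284 -0.1147 -0.0765] v [-0.1945  0.0064  0.0149]
scene bar -0.0003 0.2001 yellow 221 [ 0.028 -0.069] u [-0.0307  0.0054  0.0383]
   u -0.052 n11 v90 -0.0696 med -0.0728
   u -0.044 n4 v90 -0.0687 med -0.0703
   u -0.020 n35 v90 -0.0704 med -0.0856
   u 0.004 n54 v90 -0.0462 med -0.0785
   u 0.044 n100 v90 -0.0688 med -0.0800
   u 0.052 n148 v90 -0.0694 med -0.0890
  grip 120 u [-0.1287 -0.1027 -0.0978] v [-0.0748 -0.0118  0.014 ]
top bar -0.0031 0.1992 yellow 84 [-0.093 -0.072] u [-0.0273 -0.0121  0.0391]
   u -0.052 n15 v90 -0.0697 med -0.0714
   u -0.044 n14 v90 -0.0695 med -0.0722
   u 0.044 n34 v90 -0.0658 med -0.0775
   u 0.052 n62 v90 -0.0686 med -0.0753
  grip 88 u [-0.1286 -0.1155 -0.0767] v [-0.1975  0.0071  0.0154]
scene bar -0.0007 0.2003 yellow 214 [ 0.036 -0.07 ] u [-0.0297  0.0056  0.0
[... 862 characters left out ...]
117  0.0135]
top bar -0.0023 0.1996 yellow 78 [-0.15  -0.075] u [-0.0268 -0.014   0.035 ]
   u -0.052 n14 v90 -0.0687 med -0.0738
   u -0.044 n14 v90 -0.0683 med -0.0728
   u -0.004 n29 v90 -0.0477 med -0.1055
   u 0.044 n26 v90 -0.0686 med -0.0956
   u 0.052 n68 v90 -0.0689 med -0.0750
  grip 90 u [-0.1284 -0.1158 -0.077 ] v [-0.1994  0.0051  0.0154]
scene bar 0.0005 0.2005 yellow 217 [ 0.031 -0.069] u [-0.029   0.0057  0.0387]
   u -0.052 n10 v90 -0.0702 med -0.0742
   u -0.044 n7 v90 -0.0710 med -0.0729
   u 0.044 n58 v90 -0.0655 med -0.0728
   u 0.052 n203 v90 -0.0699 med -0.0888
  grip 119 u [-0.1271 -0.1029 -0.097 ] v [-0.0733 -0.0157  0.0137]
29.1 [ 0.59318334  0.03374925 -0.32796965]
```

View pics/g_scene.png

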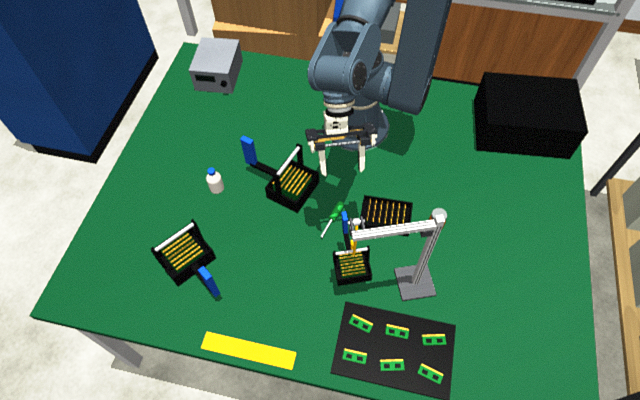

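Basket hangs upright at scene (352,265), drifting by only about 1 mm. The arm is clear and the other things are in place. Handing in.

```bash
python3 -c "
from station import r
print(r.job_done())"
```

```text
the job is handed in; nothing more can be done
None
```

The basket is hanging by its bar in the hook, upright and almost still, and the job is handed in at about 29 s of the 72 s allowed. No verdict was reported, so these are my own measurements.

**What I did**
- **Pressing the hook:** I pinched the smallest basket's blue grip and pressed the bar against the shank, well above the tip. The stop was felt at a lean of about 0.21 rad, and I held 4–5 N against it for about 0.5 s.
- **Seating the bar:** I slid the bar down into the seat with the hook still held back and kept it there about 0.5 s, then eased the hook back to plumb.
- **Release:** I levelled the basket about the bar, opened the jaws and backed the arm away.

**Last checks**
- **Position:** the bar was about 0–3 mm from the plumb seat fore and aft, 0.200 m high, and about 2 mm off along its length.
- **Steadiness:** the basket's tilt was about 0.02 rad or less by its rim. The bar drifted about 1 mm over 0.4 s in the last pictures.
- **Surroundings:** the arm was clear of everything. The tray, bottle and driver look unmoved in the last scene picture. I did not measure them, and the jar is hidden behind the stand in that view.

**What disagreed**
- **Slip in the grip:** the pinch could not hold the basket level after lifting; it slipped to about 0.2–0.3 rad nose-down. I hooked it tilted and levelled it only once the hook carried it.
- **Camera readings:** the top and scene cameras differed by about 2 mm fore and aft, and tilt readings from the card tops were too noisy to use, so I relied on the rim.

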